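# Clear the bead carver's bench

### The arm

A 7-joint arm with a two-finger parallel gripper is mounted at the origin on the work surface. World frame = base frame: x ahead of the robot, y to its left, z up, the work surface at z = 0. Lengths are in mm, angles in rad, forces in N, time in s.
With the tool pointing down it reaches from about 400 to 875 mm from the base axis. Payload 4.4 kg.
Tool frame: the origin (TCP) lies on the centre line of the jaws, within the pads' length; the fingertips stand 14 mm ahead of it and the grasp point (between the pads) lies 5 mm behind it (tips_ahead is the distance from the TCP to the fingertips, in mm); z points along the fingers, y is the line along which they close (so a half turn about z gives the same grasp; the last joint's range is limited). The gripper opens to 85 mm and grips with 20 to 120 N. Pads are 22 mm wide; open, the fingers measure 114 mm over their backs; the gripper's body (76 mm by 85 mm) begins 54 mm behind the grasp point. The pads swing forward as they close: fully open they stand 13 mm farther back than shut.
Start: joints at [1.091, 0.628, 0.038, 1.517, -0.027, 0.996, -0.02], TCP at [261.387, -595.142, 245.313] pointing down, gripper open.
Joint ranges: [-3.06, 3.06], [-0.37, 2.12], [-1.25, 1.32], [0.18, 2.47], [-1.1, 4.24], [0.23, 1.98], [-2.94, 2.94]. Speed limits (rad/s): [2.57, 2.57, 3.14, 3.14, 3.14, 3.14, 3.14].

### API

Orientations are given as [roll, pitch, yaw] about the fixed x, y, z axes, in that order (R = Rz(yaw) Ry(pitch) Rx(roll)).
In Python, from cell import * gives the robot as it stands.
- The arm moves only by the tool move_arm, never from a script. Its argument "rows" is text: rows parted by semicolons, each of 7 numbers parted by spaces: the shift along the tool's x, y, z scaled (see below), then the turn, a rotation vector about the tool's x, y, z scaled (see below), then the closure, from -1 (fully open) to 1 (shut). A call has 1 to 12 rows; each row is the pose to reach, as a shift and turn from the pose commanded when the call began, along the tool's axes at that moment; what a row does not reach only later rows make up. The controller multiplies each number of a shift by 0.3 m and each number of a turn by pi/2 rad. A row lasts 1/12 s, in which the tool goes at most 41.7 mm and 7.16 degrees, less where a joint would pass 70% of its speed; a pose out of reach is approached as far as the arm can. A call with a number of a shift or a turn outside -1 to 1 is refused whole. A call with a gripper value outside its range is refused whole. The fingers move at their own pace and stop on an object; the grip force is fixed at half the most. Time passes only in rows, so rows that repeat a pose let the fingers close. It gives the time, the measured TCP pose, the force, the opening and the grip force at its end, in the units of the state.
- read_state(): the state, without advancing time (a new reading comes with each control period).
- get_image(name): name is "scene" or "side" or "wrist"; returns a dict with "img" (480x640x3 uint8, red, green, blue), "vfov" (degrees; the focal length in pixels is half the picture's height over the tangent of half this angle, whatever the lens; pixels are square), "cx", "cy" (the principal point, pixels), "extrinsics" (4x4, takes a point from camera to world coordinates); the wrist camera has in their place "T_tool_cam" (4x4, takes a point from camera to tool coordinates, whose origin is the TCP and whose axes are the flange's). Camera axes: x right, y up, looking along -z (the intrinsics and any distortion apply to the point x, -y, -z); pixel columns grow to the right and rows downward; lengths in mm; the calibration is good to about 2 mm. The wrist camera is an equidistant fisheye: a pixel r from the principal point sees the ray r / f radians off the axis. A picture is of the moment at which its call begins: read the wrist's pose just before it. There is no depth.
- finish_job(): hands the job in; it is judged then, once.
The state is a dict: "clock": time; "qpos": joint angles; "qd": joint speeds; "tau": joint torques, N m; "eef_pos": TCP position; "tool_rot": TCP orientation; "force": force on the tool from outside, world axes, zero at the start; "torque": the same for the moment, N m; "width": finger opening in mm; "gripper_force": force on a finger pad.
Only numpy, scipy, OpenCV 4.12 (cv2) and the standard library are available. Lean on these libraries where they do the work, as an engineer would, in place of code of your own. Each camera call takes 0.05 s, during which the arm holds its last target. There are 200 camera calls.

### The job

Clear the carver's bench: slide the scrap box's lid wide open, put every short rosewood offcut that lies on the bench into the box, then slide the lid fully shut. Also stand the fallen oil tin and the fallen polish bottle upright on the cork mat, and leave the bead bracelet and the rotary handpiece where they lie.

Things in the scene. Friction and masses are not known exactly. Their poses are not given: they have to be found in the camera images.
- scrap_box: Open plywood scrap box, fixed to the bench at the left or right side: 260 mm (its x) by 200 mm (its y) by 95 mm high, walls 8 mm, floor 8 mm thick. Origin: centre of its underside; its x points roughly away from the robot, z up. A flat lid slides on its rim.
- scrap_lid (a joint): Sliding lid of the scrap box (plywood board 264 x 204 x 8 mm, top face 103.5 mm above the bench when on the box). 0 = fully shut; grows to 0.19 m as the lid slides along the box's +x, away from the robot, which uncovers the near 190 mm of the box. Its underside runs just above the box's rim, so a piece that sticks up above the rim jams it. It moves with a few newtons and stays where left.
- lid_handle (a point): Middle of the lid's wooden grip bar: 14 mm thick along the box's x, 70 mm long along its y, standing 28 mm up from the lid; the point lies 14 mm below the bar's top, and moves with the lid. At lid 0 it is 60 mm to the robot's side of the box's middle.
- cork_mat: Square cork mat 200 x 200 mm, 4 mm thick, fixed to the bench on the other side of the bench from the scrap box. Origin: centre of its underside, z up.
- offcut_block: Short dark rosewood offcut lying loose on the bench (may be absent), 70 to 100 g. Origin at its centre. Sawn block, 75 (its x) x 42 (y) x 32 mm (z).
- offcut_step: Short dark rosewood offcut lying loose on the bench (may be absent), 70 to 100 g. Origin at its centre. Stepped piece, overall 80 (x) x 36 (y) x 36 mm (z); the upper half (z > 0) is there only from x = -40 to +5 mm.
- offcut_octagon: Short dark rosewood offcut lying loose on the bench (may be absent), 70 to 100 g. Origin at its centre. Eight-sided stick, 70 mm long (x), 34 mm across flats (y, z).
- offcut_plate: Short dark rosewood offcut lying loose on the bench (may be absent), 70 to 100 g. Origin at its centre. Flat board end, 80 (x) x 50 (y) x 16 mm (z).
- offcut_crook: Short dark rosewood offcut lying loose on the bench (may be absent), 70 to 100 g. Origin at its centre. Crooked branch end of 30 mm square section: 30 mm high (z), about 93 mm long (x), 30 mm wide (y) from x = -45 to 0; from x = 0 to +48 it bends 0.45 rad towards +y.
- oil_tin: Square bare-metal oil tin with a green band and a round black screw cap, fallen on its side with its cap roughly towards the robot. Body 46 x 46 x 130 mm, cap 28 mm across and 16 mm high on top; about 0.25 kg. Origin: centre of its foot; its z points from foot to cap.
- polish_bottle: Square white plastic polish bottle with a brown paper band and a round grey cap, fallen on its side with its cap roughly towards the robot. Body 40 x 40 x 95 mm, cap 26 mm across and 20 mm high on top; about 0.16 kg. Origin: centre of its foot; its z points from foot to cap.
- bead_bracelet: Ring of dark wooden beads lying flat, 82 mm outside diameter, 17 mm high. Origin: centre of its underside. Not to be disturbed.
- handpiece: Black rotary carving handpiece, 195 mm long with its bit (its x), 30 mm thick, lying behind the offcuts. Origin: on its underside near the middle. Not to be disturbed.

How it is judged:
By the outcome, as a careful person would: the job done as asked, in the order asked, and still so for the second after the job is handed in, with the robot touching nothing.
Of offcut_block, offcut_step, offcut_octagon, offcut_plate, offcut_crook only 3 to 5 are there at a start; the rules pass over those that are not, and their reading is None.
At some moment in a run one of offcut_block, offcut_step, offcut_octagon, offcut_plate, offcut_crook may be knocked a few centimetres aside while the robot is not near it.
Once in a run the grip may slacken for a moment while it holds something.
It also fails if it takes over 210 s, if anything falls off the work surface, if the arm or the gripper's body presses on something with over 40 N, if the wrist force passes 120 N, or if a joint passes its speed limit or range.

## Working session

There is one attempt and no reset: what is moved stays moved. The work goes in short steps, Python scripts to look and compute and a tool call to move; the robot and the scene stay as the last step left them, time stands still between calls to the robot, and variables do not carry over. Pictures are saved under pics/ and viewed, at most 18 in all, crops included, and the job is handed in when it is done.

Besides the shell and the picture viewer there is one more tool, called after ">>>" by a JSON object that holds its "method" and its "body", one argument or row to a line. move_arm: Moves the arm, as the interface text tells. Its arguments: {"type":"object","properties":{"rows":{"type":"string"}},"required":["rows"]}

```bash
ls; mkdir -p pics
python3 - <<'E'
from cell import *
import cv2
s=read_state(); print(s)
for n in ["scene","side","wrist"]:
    d=get_image(n); cv2.imwrite(f"pics/{n}0.png",d["img"][:,:,::-1]); print({k:v for k,v in d.items() if k!="img"})
E
```

```text
pics
{'clock': 0.0, 'qpos': array([ 1.09121239,  0.62932632,  0.03842106,  1.518365  , -0.02701405,
        0.99631363, -0.01998437]), 'qd': array([-0.00086464, -0.00237891, -0.00097189,  0.00155766, -0.00063444,
        0.00039174,  0.0012661 ]), 'tau': array([ 1.98706821e-04, -5.63396323e+01,  1.22617140e+00, -1.93435639e+01,
        1.09784456e-02,  1.06581356e-02, -1.24029563e-05]), 'eef_pos': array([ 261.14992136, -594.57551611,  244.40248089]), 'tool_rot': array([-3.13969743e+00, -2.55488448e-08,  4.13808895e-01]), 'force': array([ 0.23021083,  0.16405073, -0.27657769]), 'torque': array([-0.02563955,  0.01146362, -0.07409291]), 'gripper_force': 0.0, 'width': 84.83343072881077}
{'vfov': 52.23532698080117, 'cx': 324.32840050199906, 'cy': 234.493722949027, 'extrinsics': array([[-7.14033690e-01, -5.19804554e-01,  4.68997991e-01,
         1.17475184e+03],
       [ 7.00035008e-01, -5.20191653e-01,  4.89235762e-01,
         5.96947190e+02],
       [-1.03381371e-02,  6.77645829e-01,  7.35315751e-01,
         9.99520777e+02],
       [ 0.00000000e+00,  0.00000000e+00,  0.00000000e+00,
  
[... 198 characters left out ...]
2e+02],
       [-3.71044201e-01, -4.99529497e-01,  7.82813185e-01,
         8.43422256e+02],
       [-2.49061079e-02,  8.48039878e-01,  5.29346816e-01,
         6.89435671e+02],
       [ 0.00000000e+00,  0.00000000e+00,  0.00000000e+00,
         1.00000000e+00]])}
{'vfov': 65.70646984690485, 'cx': 319.10336885919094, 'cy': 239.94691857807578, 'T_tool_cam': array([[-1.42260371e-03,  9.58075345e-01,  2.86512842e-01,
         7.32647317e+01],
       [ 9.99998952e-01,  1.44043147e-03,  1.48546023e-04,
         8.55247853e-01],
       [-2.70383832e-04,  2.86512753e-01, -9.58076390e-01,
        -1.29191082e+02],
       [ 0.00000000e+00,  0.00000000e+00,  0.00000000e+00,
         1.00000000e+00]])}
```

View pics/scene0.png

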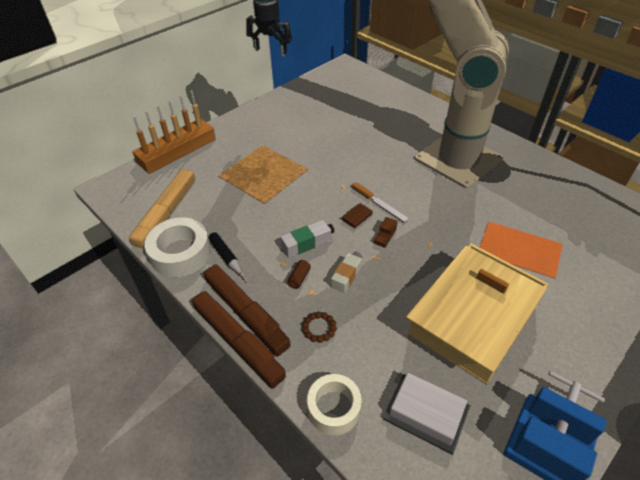

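View pics/side0.png

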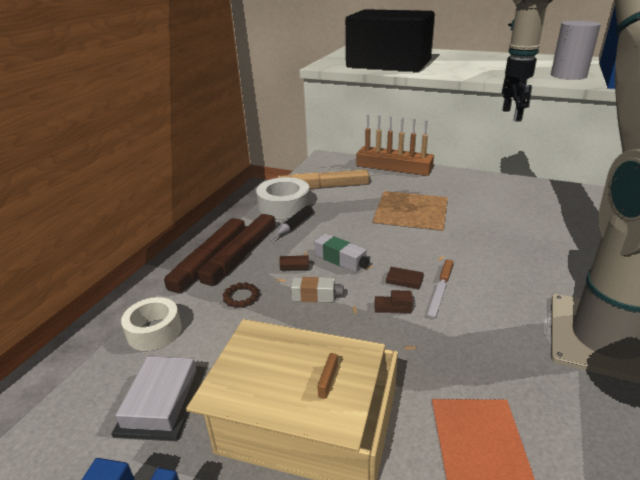

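The scene shows three short offcuts: at (357,215), the step at (385,232), and one at (300,273). The tin is at (305,238), the bottle at (346,272), the bracelet at (318,327), the mat at (263,173) and the box at (478,310), with its lid slightly ajar.

```bash
cat > h.py <<'E'
import numpy as np, cv2
from cell import *
from scipy.spatial.transform import Rotation as Ro
def f(d): return 240/np.tan(np.radians(d["vfov"])/2)
def ray(d,uv,T=None):
    uv=np.atleast_2d(np.asarray(uv,float)); x=uv[:,0]-d["cx"]; y=uv[:,1]-d["cy"]; F=f(d)
    if "extrinsics" in d: T=d["extrinsics"]; v=np.c_[x/F,-y/F,-np.ones(len(x))]
    else:
        r=np.hypot(x,y)+1e-9; a=r/F; v=np.c_[np.sin(a)*x/r,-np.sin(a)*y/r,-np.cos(a)]
    return T[:3,3], v@T[:3,:3].T
def plane(d,uv,z,T=None):
    o,v=ray(d,uv,T); return o+v*((z-o[2])/v[:,2])[:,None]
def proj(d,P,T=None):
    P=np.atleast_2d(np.asarray(P,float)); 
    if "extrinsics" in d: T=d["extrinsics"]
    c=(P-T[:3,3])@T[:3,:3]; F=f(d)
    if "extrinsics" in d: return np.c_[d["cx"]+F*c[:,0]/-c[:,2], d["cy"]-F*c[:,1]/-c[:,2]]
    rr=np.hypot(c[:,0],c[:,1]); a=np.arctan2(rr,-c[:,2]); return np.c_[d["cx"]+F*a*c[:,0]/rr, d["cy"]-F*a*c[:,1]/rr]
def tool(s):
    T=np.eye(4); T[:3,:3]=Ro.from_euler("xyz",s["tool_rot"]).as_matrix(); T[:3,3]=s["eef_pos"]; return T
def wrist(name=None):
    s=read_state(); d=get_image("wrist")
    if name: cv2.imwrite(f"pics/{name}.png",d["img"][:,:,::-1])
    return d, tool(s)@d["T_tool_cam"]
def go(p,yaw=None,rot=None):
    "shift and turn numbers to reach TCP p (mm), tool down with yaw, from the present measured pose"
    T=tool(read_state()); R=T[:3,:3]
    Rt=R if yaw is None and rot is None else (rot if rot is not None else Ro.from_euler("xyz",[np.pi,0,yaw]).as_matrix())
    sh=R.T@(np.array(p,float)-T[:3,3])/300; tu=Ro.from_matrix(R.T@Rt).as_rotvec()/(np.pi/2)
    print("go",np.round(np.r_[sh,tu],3),"pos",np.round(T[:3,3],1),"rows",np.ceil(max(np.linalg.norm(sh)*300/41.7,np.linalg.norm(tu)*90/7.16)))
E
python3 - <<'E'
from h import *
a=cv2.imread("pics/scene0.png")[180:350,250:550]; b=cv2.imread("pics/side0.png")[215:325,210:470]
a=cv2.resize(a,None,fx=2.6,fy=2.6,interpolation=3)[:,:780]
cv2.imwrite("pics/ca.png",a)
cv2.imwrite("pics/cb.png",cv2.resize(b,None,fx=3,fy=3,interpolation=3))
d=get_image("scene"); e=get_image("side")
hsv=cv2.cvtColor(d["img"],cv2.COLOR_RGB2HSV)
for lab,im,cam,roi in [("scene",d["img"],d,(200,170,440,350)),("side",e["img"],e,(210,215,470,330))]:
    hsv=cv2.cvtColor(im,cv2.COLOR_RGB2HSV); m=((hsv[...,2]<110)&(hsv[...,1]>100)).astype(np.uint8)
    k=np.zeros_like(m); x0,y0,x1,y1=roi; k[y0:y1,x0:x1]=m[y0:y1,x0:x1]
    for c in cv2.findContours(k,0,2)[0]:
        if cv2.contourArea(c)>60:
            r=cv2.minAreaRect(plane(cam,c[:,0,:],0)[:,:2].astype(np.float32)); q=cv2.moments(c)
            print(lab,round(q['m10']/q['m00']),round(q['m01']/q['m00']),cv2.contourArea(c),np.round(r[0]),np.round(r[1]),round(r[2]))
# box corners / mat
print("lid top", plane(d,[[479,245],[545,292],[487,375],[408,320]],103).round())
print("lid top side", plane(e,[[243,322],[384,345],[350,440],[194,411]],103).round())
m=cv2.inRange(cv2.cvtColor(d["img"],cv2.COLOR_RGB2HSV),(8,100,90),(20,255,255)); k=np.zeros_like(m);k[140:205,210:315]=m[140:205,210:315]
c=max(cv2.findContours(k,0,2)[0],key=cv2.contourArea); print("mat",cv2.minAreaRect(plane(d,c[:,0,:],4)[:,:2].astype(np.float32)))
E
```

```text
scene 424 336 399.0 [599. 323.] [36. 94.] 5
scene 319 327 717.0 [754. 133.] [80. 78.] 45
scene 239 316 3549.0 [874. -37.] [321. 119.] 89
scene 298 274 329.5 [680. -17.] [90. 37.] 23
scene 304 239 329.0 [588. -96.] [86. 52.] 63
scene 385 232 352.0 [409.  44.] [107.  42.] 21
scene 357 215 357.5 [417. -57.] [85. 55.] 2
side 395 302 570.5 [429.  33.] [83. 69.] 20
side 240 294 554.5 [766. 130.] [77. 84.] 58
side 404 277 427.0 [428. -62.] [79. 60.] 3
side 294 262 292.0 [704. -27.] [69. 57.] 27
side 233 241 1713.0 [908. -49.] [132. 343.] 1
lid top [[361. 291. 103.]
 [376. 474. 103.]
 [640. 494. 103.]
 [650. 305. 103.]]
lid top side [[641. 305. 103.]
 [385. 271. 103.]
 [378. 461. 103.]
 [610. 498. 103.]]
mat ((489.129638671875, -392.086669921875), (200.9414520263672, 201.37832641601562), 6.478776454925537)
```

View pics/ca.png

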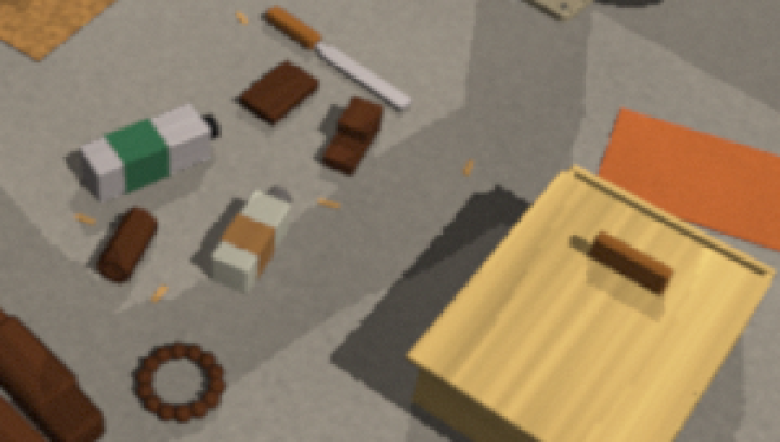

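View pics/cb.png

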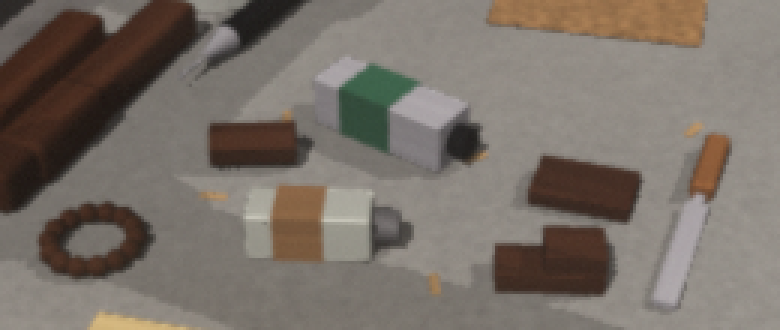

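```bash
cat >> h.py <<'E'
def chain(*wps):
    "each wp: (p, yaw[, rot]); prints per-call numbers from the measured pose on"
    T=tool(read_state())
    R,t=T[:3,:3],T[:3,3]; print("at",t.round(1),Ro.from_matrix(R).as_euler("xyz").round(3))
    for w in wps:
        Rt=w[2] if len(w)>2 else Ro.from_euler("xyz",[np.pi,0,w[1]]).as_matrix(); p=np.array(w[0],float)
        sh=R.T@(p-t)/300; tu=Ro.from_matrix(R.T@Rt).as_rotvec()/(np.pi/2)
        print(np.r_[sh,tu].round(3),"rows",round(float(max(np.linalg.norm(sh)*300/41.7,np.linalg.norm(tu)*90/7.16)),1)); R,t=Rt,p
E
python3 - <<'E'
from h import *
d=get_image("scene"); e=get_image("side")
H=[]
for cam,roi,rn in [(d,(470,262,515,298),(400,235,550,380)),(e,(312,348,345,402),(190,320,400,480))]:
    hsv=cv2.cvtColor(cam["img"],cv2.COLOR_RGB2HSV); x0,y0,x1,y1=roi
    m=((hsv[...,2]<150)&(hsv[...,1]>120)).astype(np.uint8); k=np.zeros_like(m); k[y0:y1,x0:x1]=m[y0:y1,x0:x1]
    c=max(cv2.findContours(k,0,2)[0],key=cv2.contourArea); q=cv2.moments(c); uv=(q['m10']/q['m00'],q['m01']/q['m00'])
    r=cv2.minAreaRect(plane(cam,c[:,0,:],122)[:,:2].astype(np.float32)); print(uv,plane(cam,uv,120).round(),r)
chain(([480,-120,300],1.3),([500,150,300],1.6),([440,360,250],1.6))
E
```

```text
(489.76043200785466, 280.6877761413844) [[450. 374. 120.]] ((451.5375061035156, 369.4413146972656), (31.070470809936523, 87.64215087890625), 5.223562717437744)
(327.1642105263158, 375.7452631578947) [[444. 381. 120.]] ((444.0909729003906, 379.9657897949219), (20.05564308166504, 89.1847152709961), 6.686805725097656)
at [ 261.4 -595.   245.1] [-3.141 -0.     0.414]
[ 1.304 -1.157 -0.182 -0.    -0.    -0.564] rows 12.6
[ 0.885 -0.177 -0.     0.     0.    -0.191] rows 6.5
[ 0.706 -0.179  0.167  0.     0.     0.   ] rows 5.4
```

>>> {"method": "move_arm", "body": {
  "rows": "0.65 -0.58 -0.18 0 0 -0.28 -1;0.65 -0.58 -0.18 0 0 -0.28 -1;0.65 -0.58 -0.18 0 0 -0.28 -1;0.65 -0.58 -0.18 0 0 -0.28 -1;0.65 -0.58 -0.18 0 0 -0.28 -1;0.65 -0.58 -0.18 0 0 -0.28 -1;0.65 -0.58 -0.18 0 0 -0.28 -1;0.65 -0.58 -0.18 0 0 -0.28 -1"
}}

```text
clock: 1.02
eef_pos: [373.2, -352.8, 300.7]
tool_rot: [3.14, -0.003, 0.862]
force: [0.6, 0.0, -0.5]
width: 85.4
gripper_force: 0.0
```

Run:
```python
from h import *
chain(([480,-60,300],1.3),([500,150,300],1.67),([445,350,250],1.67)); print(read_state()["qpos"])
```

```text
at [ 373.2 -352.8  300.7] [ 3.14e+00 -3.00e-03  8.62e-01]
[ 0.973 -0.365  0.004  0.001 -0.001 -0.279] rows 7.5
[ 0.692 -0.123 -0.     0.     0.    -0.236] rows 5.1
[ 0.682 -0.116  0.167  0.     0.     0.   ] rows 5.1
[ 0.78805065  0.36913007 -0.11574804  1.81912443  0.04784884  0.9542901
 -0.05663196]
```

>>> {"method": "move_arm", "body": {
  "rows": "0.97 -0.36 0 0 0 -0.28 -1;0.97 -0.36 0 0 0 -0.28 -1;0.97 -0.36 0 0 0 -0.28 -1;0.97 -0.36 0 0 0 -0.28 -1;0.97 -0.36 0 0 0 -0.28 -1;0.97 -0.36 0 0 0 -0.28 -1;0.97 -0.36 0 0 0 -0.28 -1;0.97 -0.36 0 0 0 -0.28 -1;0.97 -0.36 0 0 0 -0.28 -1;0.97 -0.36 0 0 0 -0.28 -1"
}}

```text
clock: 1.85
eef_pos: [480.1, -67.3, 299.1]
tool_rot: [-3.142, 0.001, 1.295]
force: [-0.2, -0.3, 0.3]
width: 85.4
gripper_force: 0.0
```

>>> {"method": "move_arm", "body": {
  "rows": "0.69 -0.12 0 0 0 -0.24 -1;0.69 -0.12 0 0 0 -0.24 -1;0.69 -0.12 0 0 0 -0.24 -1;0.69 -0.12 0 0 0 -0.24 -1;0.69 -0.12 0 0 0 -0.24 -1;0.69 -0.12 0 0 0 -0.24 -1;0.69 -0.12 0 0 0 -0.24 -1"
}}

```text
clock: 2.43
eef_pos: [502.2, 142.4, 299.0]
tool_rot: [-3.141, -0.0, 1.673]
force: [0.3, 0.2, -0.7]
width: 85.7
gripper_force: 0.0
```

>>> {"method": "move_arm", "body": {
  "rows": "0.68 -0.12 0.17 0 0 0 -1;0.68 -0.12 0.17 0 0 0 -1;0.68 -0.12 0.17 0 0 0 -1;0.68 -0.12 0.17 0 0 0 -1;0.68 -0.12 0.17 0 0 0 -1;0.68 -0.12 0.17 0 0 0 -1;0.68 -0.12 0.17 0 0 0 -1;0.68 -0.12 0.17 0 0 0 -1"
}}

```text
clock: 3.1
eef_pos: [447.4, 338.0, 247.8]
tool_rot: [-3.142, 0.003, 1.667]
force: [-0.3, -1.2, -0.2]
width: 85.4
gripper_force: 0.0
```

Run:
```python
from h import *
print(read_state()["qpos"]); d,T=wrist("w1"); print(proj(d,[[447,377,131]],T)); chain()
```

```text
[-0.40998648  0.52655174 -0.43758909  1.75795758  0.27398254  0.91945567
 -0.86717615]
[[323.33317684 181.47697082]]
at [447.8 337.6 248.1] [3.141e+00 3.000e-03 1.666e+00]
```

View pics/w1.png

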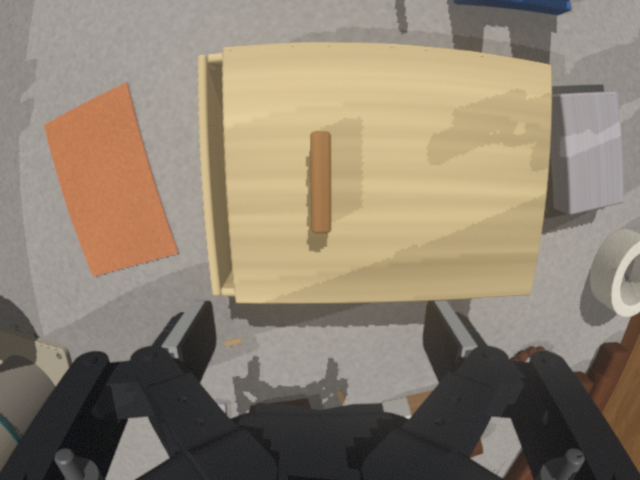

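Run:
```python
from h import *
s=read_state(); d=get_image("wrist"); T=tool(s)@d["T_tool_cam"]
hp=plane(d,[[319,132],[321,232]],131,T); print("handle",hp.round(1),hp.mean(0))
r=plane(d,[[199,55],[213,296]],95,T); print("rim",r.round(1)); v=r[0]-r[1]; print(np.arctan2(-v[0],v[1]))
l=plane(d,[[223,47],[550,66],[530,293],[236,302]],103.5,T); print("lid",l.round(1)); 
for a,b in[(0,1),(3,2)]: v=l[b]-l[a]; print(np.linalg.norm(v),np.arctan2(v[1],v[0]))
for a,b in[(3,0),(2,1)]: v=l[b]-l[a]; print(np.linalg.norm(v),np.arctan2(-v[0],v[1]))
```

```text
handle [[441.6 409.1 131. ]
 [449.3 341.6 131. ]] [445.46860867 375.37100606 131.        ]
rim [[343.7 464.4  95. ]
 [363.2 266.2  95. ]]
0.09818237487875942
lid [[364.8 469.  103.5]
 [625.2 494.8 103.5]
 [646.3 295.  103.5]
 [385.5 267.3 103.5]]
261.67592573703024 0.09861626282556346
262.3319058643873 0.10572671562528706
202.73721736042936 0.1018968518433622
200.87514413016476 0.10515990105639984
```

Run:
```python
from h import *
chain(([445.5,375.4,180],1.673),([445.5,375.4,121.5],1.673),([445.5+167*.9948,375.4+167*.1018,121.5],1.673),([445.5+167*.9948,375.4+167*.1018,230],1.673))
```

```text
at [447.9 337.7 248.4] [3.141e+00 2.000e-03 1.665e+00]
[ 0.126  0.004  0.228  0.001  0.001 -0.005] rows 1.9
[ 0.    -0.     0.195  0.     0.     0.   ] rows 1.4
[-0.     0.557  0.     0.     0.     0.   ] rows 4.0
[ 0.     0.    -0.362  0.     0.     0.   ] rows 2.6
```

>>> {"method": "move_arm", "body": {
  "rows": "0.126 0.004 0.228 0 0 -0.005 -1;0.126 0.004 0.228 0 0 -0.005 -1;0.126 0.004 0.228 0 0 -0.005 -1;0.126 0.004 0.3 0 0 -0.005 -1;0.126 0.004 0.42 0 0 -0.005 -1;0.126 0.004 0.42 0 0 -0.005 -1;0.126 0.004 0.42 0 0 -0.005 -1;0.126 0.004 0.42 0 0 -0.005 -1"
}}

```text
clock: 3.87
eef_pos: [444.7, 378.4, 124.1]
tool_rot: [3.14, -0.001, 1.676]
force: [-0.3, -0.2, 0.3]
width: 85.4
gripper_force: 0.0
```

>>> {"method": "move_arm", "body": {
  "rows": "0 0 0 0 0 0 1;0 0 0 0 0 0 1;0 0 0 0 0 0 1;0 0 0 0 0 0 1;0 0 0 0 0 0 1;0 0 0 0 0 0 1;0 0 0 0 0 0 1;0 0 0 0 0 0 1;0 0 0 0 0 0 1;0 0 0 0 0 0 1"
}}

```text
clock: 4.7
eef_pos: [443.5, 379.1, 122.8]
tool_rot: [3.141, -0.0, 1.678]
force: [0.7, -0.9, 6.5]
width: 13.0
gripper_force: 59.4
```

>>> {"method": "move_arm", "body": {
  "rows": "0 0.06 -0.003 0 0 0 1;0 0.14 -0.003 0 0 0 1;0 0.22 -0.003 0 0 0 1;0 0.3 -0.003 0 0 0 1;0 0.38 -0.003 0 0 0 1;0 0.46 -0.003 0 0 0 1;0 0.53 -0.003 0 0 0 1;0 0.56 -0.003 0 0 0 1;0 0.56 -0.003 0 0 0 1;0 0.56 -0.003 0 0 0 1;0 0.56 -0.003 0 0 0 1"
}}

```text
clock: 5.62
eef_pos: [609.0, 396.7, 122.9]
tool_rot: [-3.139, 0.001, 1.678]
force: [-4.8, -2.0, 4.0]
width: 12.9
gripper_force: 60.9
```

>>> {"method": "move_arm", "body": {
  "rows": "0 0.01 0 0 0 0 1;0 0.015 0 0 0 0 1;0 0.015 0 0 0 0 1;0 0.015 0 0 0 0 1"
}}

```text
clock: 5.95
eef_pos: [609.1, 396.7, 122.9]
tool_rot: [-3.131, 0.003, 1.68]
force: [-14.6, -6.0, 10.8]
width: 13.0
gripper_force: 62.0
```

>>> {"method": "move_arm", "body": {
  "rows": "0 -0.013 0 0 0 0 -1;0 -0.013 0 0 0 0 -1;0 -0.013 0 0 0 0 -1;0 -0.013 0 0 0 0 -1;0 -0.013 0 0 0 0 -1;0 -0.013 -0.05 0 0 0 -1;0 -0.013 -0.2 0 0 0 -1;0 -0.013 -0.4 0 0 0 -1;0 -0.013 -0.55 0 0 0 -1;0 -0.013 -0.55 0 0 0 -1"
}}

```text
clock: 6.78
eef_pos: [612.3, 398.2, 293.7]
tool_rot: [3.136, -0.004, 1.678]
force: [1.2, 0.9, 0.3]
width: 85.3
gripper_force: 0.0
```

Run:
```python
from h import *
chain(([520,150,320],1.65),([470,-40,340],1.57))
```

```text
at [612.3 398.2 293.7] [ 3.136 -0.004  1.678]
[-0.789 -0.394 -0.093  0.004 -0.003  0.018] rows 6.4
[-0.618 -0.216 -0.067  0.    -0.     0.051] rows 4.7
```

>>> {"method": "move_arm", "body": {
  "rows": "-0.79 -0.39 -0.09 0 0 0.02 -1;-0.79 -0.39 -0.09 0 0 0.02 -1;-0.79 -0.39 -0.09 0 0 0.02 -1;-0.79 -0.39 -0.09 0 0 0.02 -1;-0.79 -0.39 -0.09 0 0 0.02 -1;-0.79 -0.39 -0.09 0 0 0.02 -1;-0.79 -0.39 -0.09 0 0 0.02 -1;-0.79 -0.39 -0.09 0 0 0.02 -1"
}}

```text
clock: 7.45
eef_pos: [519.8, 143.3, 316.0]
tool_rot: [3.141, 0.004, 1.64]
force: [-0.0, 0.1, -0.5]
width: 85.2
gripper_force: 0.0
```

>>> {"method": "move_arm", "body": {
  "rows": "-0.62 -0.22 -0.07 0 0 0.05 -1;-0.62 -0.22 -0.07 0 0 0.05 -1;-0.62 -0.22 -0.07 0 0 0.05 -1;-0.62 -0.22 -0.07 0 0 0.05 -1;-0.62 -0.22 -0.07 0 0 0.05 -1;-0.62 -0.22 -0.07 0 0 0.05 -1;-0.62 -0.22 -0.07 0 0 0.05 -1;-0.62 -0.22 -0.07 0 0 0.05 -1"
}}

```text
clock: 8.12
eef_pos: [469.1, -40.3, 336.4]
tool_rot: [3.14, -0.001, 1.569]
force: [-0.1, 1.0, 0.1]
width: 85.4
gripper_force: 0.0
```

Run:
```python
from h import *
d,T=wrist("w2"); chain(); print(proj(d,[[425,38,20],[420,-58,10],[690,-22,20]],T).round())
```

```text
at [469.1 -39.8 336.3] [ 3.141e+00 -1.000e-03  1.571e+00]
[[281. 128.]
 [279. 205.]
 [489. 181.]]
```

View pics/w2.png

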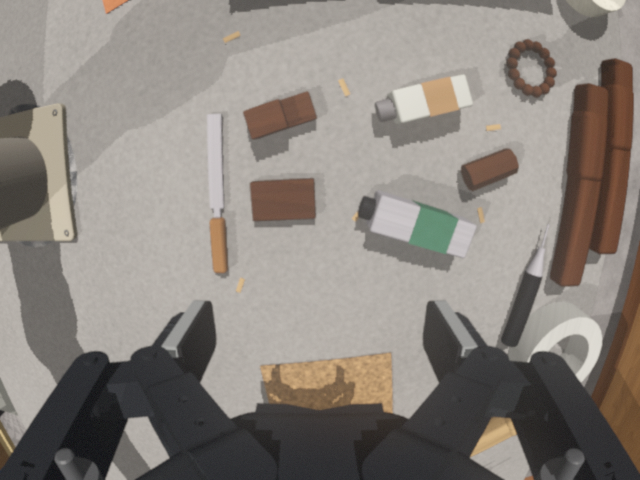

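```bash
cat >> h.py <<'E'
def rects(d,T,lo,hi,z,roi,amin=150):
    hsv=cv2.cvtColor(d["img"],cv2.COLOR_RGB2HSV); m=cv2.inRange(hsv,lo,hi); k=np.zeros_like(m); x0,y0,x1,y1=roi; k[y0:y1,x0:x1]=m[y0:y1,x0:x1]
    out=[]
    for c in cv2.findContours(k,0,2)[0]:
        if cv2.contourArea(c)<amin: continue
        b=cv2.boxPoints(cv2.minAreaRect(plane(d,c[:,0,:],z,T)[:,:2].astype(np.float32))); e1,e2=b[1]-b[0],b[2]-b[1]
        L,W=(e1,e2) if np.linalg.norm(e1)>np.linalg.norm(e2) else (e2,e1); a=np.arctan(L[1]/L[0]) if L[0] else np.pi/2
        out.append((b.mean(0),np.linalg.norm(L),np.linalg.norm(W),a)); print(cv2.boundingRect(c),b.mean(0).round(1),"LxW",np.linalg.norm(L).round(1),np.linalg.norm(W).round(1),"ang",round(float(a),3))
    return out
E
python3 - <<'E'
from h import *
s=read_state(); d=get_image("wrist"); T=tool(s)@d["T_tool_cam"]
B=((0,110,20),(14,255,120))
for n,roi,z in [("step",(235,80,325,150),30),("plate",(240,170,325,230),16),("oct",(450,140,525,200),25)]:
    print(n); rects(d,T,*B,z,roi)
for n,px,z in [("bottle",[[395,94],[468,77],[472,108],[402,122],[386,110]],40),("tin",[[380,197],[475,225],[464,257],[370,230],[367,208]],46)]:
    print(n,plane(d,px,z,T).round(1)[:,:2].tolist())
E
```

```text
step
plate
oct
bottle [[556.4, 78.6], [646.3, 106.5], [651.8, 69.0], [564.9, 46.3], [546.0, 59.5]]
tin [[540.2, -41.0], [662.8, -73.6], [652.5, -115.4], [529.7, -80.5], [525.3, -54.1]]
```

Run:
```python
from h import *
s=read_state(); d=get_image("wrist"); T=tool(s)@d["T_tool_cam"]
h=cv2.cvtColor(d["img"],cv2.COLOR_RGB2HSV); print(h[200,283],h[125,265],h[170,490],h[150,350])
for n,roi,z in [("step",(235,80,325,150),30),("plate",(240,170,325,230),16),("oct",(450,140,525,200),25)]:
    print(n); rects(d,T,(0,85,20),(179,255,140),z,roi)
```

```text
[ 10 101 116] [ 10 102 122] [  9  97 118] [ 15  14 176]
step
(245, 93, 71, 46) [424.1  53.9] LxW 78.0 33.9 ang 0.291
plate
(252, 180, 63, 41) [424.9 -50.1] LxW 76.4 48.4 ang 0.035
oct
(466, 151, 52, 35) [690.9  -2. ] LxW 72.4 28.0 ang 0.383
```

Run:
```python
from h import *
s=read_state(); d=get_image("wrist"); T=tool(s)@d["T_tool_cam"]
print(plane(d,[[489,169],[463,175],[516,161]],20,T).round(1))
chain(([430,50,230],2.7),([421,53,110],3.432),([421,53,20],3.432))
```

```text
[[687.7  -5.5  20. ]
 [651.  -15.   20. ]
 [728.1   7.6  20. ]]
at [468.7 -40.  336.1] [ 3.141e+00 -1.000e-03  1.571e+00]
[ 0.3   -0.129  0.354  0.    -0.    -0.719] rows 9.0
[ 0.031 -0.004  0.4   -0.     0.    -0.466] rows 5.9
[ 0.  -0.   0.3  0.   0.   0. ] rows 2.2
```

>>> {"method": "move_arm", "body": {
  "rows": "0.3 -0.13 0.35 0 0 -0.72 -1;0.3 -0.13 0.35 0 0 -0.72 -1;0.3 -0.13 0.35 0 0 -0.72 -1;0.3 -0.13 0.35 0 0 -0.72 -1;0.3 -0.13 0.35 0 0 -0.72 -1;0.3 -0.13 0.35 0 0 -0.72 -1;0.3 -0.13 0.35 0 0 -0.72 -1;0.3 -0.13 0.35 0 0 -0.72 -1;0.3 -0.13 0.35 0 0 -0.72 -1;0.3 -0.13 0.35 0 0 -0.72 -1;0.3 -0.13 0.35 0 0 -0.72 -1"
}}

```text
clock: 9.23
eef_pos: [429.6, 49.2, 231.1]
tool_rot: [3.141, -0.0, 2.697]
force: [-0.4, -1.1, -0.3]
width: 85.4
gripper_force: 0.0
```

>>> {"method": "move_arm", "body": {
  "rows": "0.03 0 0.4 0 0 -0.466 -1;0.03 0 0.4 0 0 -0.466 -1;0.03 0 0.4 0 0 -0.466 -1;0.03 0 0.4 0 0 -0.466 -1;0.03 0 0.4 0 0 -0.466 -1;0.03 0 0.4 0 0 -0.466 -1;0.03 0 0.4 0 0 -0.466 -1;0.03 0 0.4 0 0 -0.466 -1"
}}

```text
clock: 9.9
eef_pos: [421.5, 52.6, 111.1]
tool_rot: [3.141, 0.0, -2.857]
force: [-0.1, 0.1, 0.4]
width: 85.7
gripper_force: 0.0
```

Run:
```python
from h import *
print(read_state()["qpos"].round(2))
s=read_state(); d=get_image("wrist"); T=tool(s)@d["T_tool_cam"]; cv2.imwrite("pics/w3.png",d["img"][:,:,::-1])
rects(d,T,(0,80,20),(179,255,150),30,(180,150,460,420))
chain(([421,53,20],3.432))
```

```text
[ 0.27  0.65 -0.67  2.23  0.83  0.53  0.8 ]
(290, 196, 62, 113) [421.2  53. ] LxW 71.5 35.4 ang 0.295
(180, 150, 30, 122) [417.8 -28.4] LxW 75.6 18.7 ang 0.192
at [421.6  52.5 111.3] [-3.141  0.    -2.856]
[ 0.001  0.002  0.304 -0.     0.    -0.003] rows 2.2
```

View pics/w3.png

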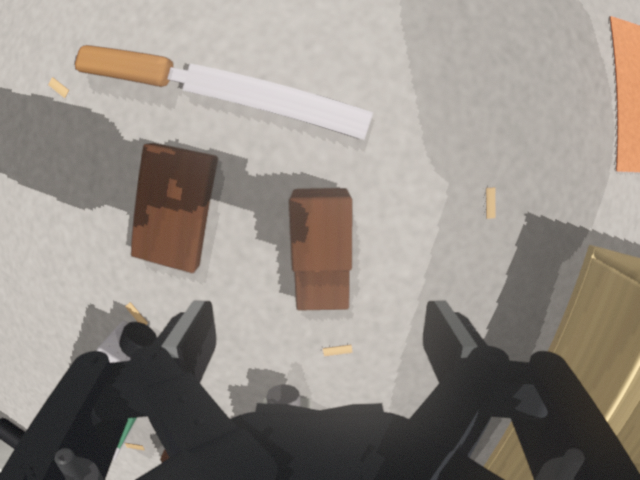

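>>> {"method": "move_arm", "body": {
  "rows": "0 0 0.1 0 0 0 -1;0 0 0.2 0 0 0 -1;0 0 0.3 0 0 0 -1;0 0 0.304 0 0 0 -1;0 0 0.304 0 0 0 -1;0 0 0.304 0 0 0 1;0 0 0.304 0 0 0 1;0 0 0.304 0 0 0 1;0 0 0.304 0 0 0 1;0 0 0.304 0 0 0 1;0 0 0.304 0 0 0 1;0 0 0.304 0 0 0 1"
}}

```text
clock: 10.95
eef_pos: [422.1, 52.4, 21.3]
tool_rot: [-3.141, 0.003, -2.852]
force: [-1.1, -0.2, 9.7]
width: 35.0
gripper_force: 59.9
```

>>> {"method": "move_arm", "body": {
  "rows": "0 0 0 0 0 0 1;0 0 0 0 0 0 1;0 0 -0.1 0 0 0 1;0 0 -0.2 0 0 0 1;0 0 -0.4 0 0 0 1;0 0 -0.6 0 0 0 1;0 0 -0.6 0 0 0 1;0 0 -0.6 0 0 0 1"
}}

```text
clock: 11.62
eef_pos: [424.4, 53.5, 205.8]
tool_rot: [-3.14, 0.011, -2.853]
force: [1.3, -0.1, -1.4]
width: 35.0
gripper_force: 65.3
```

Run:
```python
from h import *
c=np.array([481,378.]); ex=np.array([.995,.102]); ey=np.array([-.102,.995])
P=lambda a,b,z:[*(c+a*ex+b*ey),z]; print(P(-35,35,0))
chain((P(-35,40,210),3.343),(P(-35,40,65),3.343))
```

```text
[np.float64(442.605), np.float64(409.255), 0]
at [424.4  53.5 205.8] [-3.14   0.011 -2.853]
[-3.990e-01  1.136e+00 -1.100e-02 -1.000e-03  7.000e-03  5.600e-02] rows 8.7
[ 0.    -0.     0.483  0.     0.     0.   ] rows 3.5
```

Run:
```python
from h import *
c=np.array([481,378.]); ex=np.array([.995,.102]); ey=np.array([-.102,.995])
P=lambda a,b,z:[*(c+a*ex+b*ey),z]
chain(([440,230,210],3.343),(P(-50,25,210),3.243),(P(-50,25,50),3.243))
```

```text
at [424.4  53.5 205.8] [-3.14   0.011 -2.853]
[-0.217  0.549 -0.012 -0.001  0.007  0.056] rows 4.3
[-0.075  0.555  0.     0.    -0.     0.064] rows 4.0
[-0.    -0.     0.533  0.     0.     0.   ] rows 3.8
```

>>> {"method": "move_arm", "body": {
  "rows": "-0.22 0.55 -0.01 0 0.007 0.056 1;-0.22 0.55 -0.01 0 0.007 0.056 1;-0.22 0.55 -0.01 0 0.007 0.056 1;-0.22 0.55 -0.01 0 0.007 0.056 1;-0.22 0.55 -0.01 0 0.007 0.056 1;-0.22 0.55 -0.01 0 0.007 0.056 1"
}}

```text
clock: 12.12
eef_pos: [436.9, 234.0, 203.7]
tool_rot: [3.138, -0.009, -2.934]
force: [0.2, -0.4, -0.5]
width: 34.9
gripper_force: 65.2
```

>>> {"method": "move_arm", "body": {
  "rows": "-0.07 0.55 0 0 0 0.064 1;-0.07 0.55 0 0 0 0.064 1;-0.07 0.55 0 0 0 0.064 1;-0.07 0.55 0 0 0 0.064 1;-0.07 0.55 0 0 0 0.064 1;-0.07 0.55 0 0 0 0.064 1"
}}

```text
clock: 12.62
eef_pos: [423.7, 396.3, 202.5]
tool_rot: [-3.14, -0.012, -3.037]
force: [-0.3, -0.7, -0.8]
width: 34.8
gripper_force: 65.1
```

>>> {"method": "move_arm", "body": {
  "rows": "0 0 0.1 0 0 0 1;0 0 0.2 0 0 0 1;0 0 0.3 0 0 0 1;0 0 0.4 0 0 0 1;0 0 0.5 0 0 0 1;0 0 0.53 0 0 0 1;0 0 0.53 0 0 0 1;0 0 0.53 0 0 0 1"
}}

```text
clock: 13.28
eef_pos: [423.9, 393.7, 44.3]
tool_rot: [-3.139, -0.011, -3.042]
force: [0.4, 0.7, -0.2]
width: 35.0
gripper_force: 65.1
```

Release, lift, and plan the plate.

>>> {"method": "move_arm", "body": {
  "rows": "0 0 0 0 0 0 -1;0 0 0 0 0 0 -1;0 0 0 0 0 0 -1;0 0 0 0 0 0 -1;0 0 0 0 0 0 -1;0 0 -0.1 0 0 0 -1;0 0 -0.3 0 0 0 -1;0 0 -0.55 0 0 0 -1;0 0 -0.55 0 0 0 -1;0 0 -0.55 0 0 0 -1;0 0 -0.55 0 0 0 -1"
}}

```text
clock: 14.2
eef_pos: [426.4, 397.4, 213.1]
tool_rot: [3.138, -0.004, -3.041]
force: [0.9, -0.9, 0.1]
width: 85.4
gripper_force: 0.0
```

Run:
```python
from h import *
chain(([440,170,230],3.3),([424,-50,200],3.177),([424,-50,110],3.177))
```

```text
at [426.4 397.4 213.1] [ 3.138 -0.004 -3.041]
[ 0.032 -0.758 -0.059  0.002 -0.003 -0.037] rows 5.5
[ 0.168 -0.716  0.1    0.    -0.     0.078] rows 5.3
[ 0.  -0.   0.3  0.   0.   0. ] rows 2.2
```

>>> {"method": "move_arm", "body": {
  "rows": "0.03 -0.76 -0.06 0 0 -0.04 -1;0.03 -0.76 -0.06 0 0 -0.04 -1;0.03 -0.76 -0.06 0 0 -0.04 -1;0.03 -0.76 -0.06 0 0 -0.04 -1;0.03 -0.76 -0.06 0 0 -0.04 -1;0.03 -0.76 -0.06 0 0 -0.04 -1;0.03 -0.76 -0.06 0 0 -0.04 -1"
}}

```text
clock: 14.78
eef_pos: [439.0, 160.6, 225.6]
tool_rot: [-3.135, -0.015, -2.986]
force: [-1.0, 0.5, 0.1]
width: 85.5
gripper_force: 0.0
```

>>> {"method": "move_arm", "body": {
  "rows": "0.17 -0.72 0.1 0 0 0.08 -1;0.17 -0.72 0.1 0 0 0.08 -1;0.17 -0.72 0.1 0 0 0.08 -1;0.17 -0.72 0.1 0 0 0.08 -1;0.17 -0.72 0.1 0 0 0.08 -1;0.17 -0.72 0.1 0 0 0.08 -1;0.17 -0.72 0.25 0 0 0.08 -1;0.17 -0.72 0.4 0 0 0.08 -1;0.17 -0.72 0.4 0 0 0.08 -1;0.17 -0.72 0.4 0 0 0.08 -1"
}}

```text
clock: 15.62
eef_pos: [420.8, -53.4, 105.9]
tool_rot: [-3.14, -0.017, -3.101]
force: [-0.4, -0.3, 0.3]
width: 85.1
gripper_force: 0.0
```

Run:
```python
from h import *
d,T=wrist("w4")
r=rects(d,T,(0,80,20),(179,255,150),16,(230,130,440,420))
c,_,_,a=max(r,key=lambda x:x[1]*x[2]); chain(([*c,20],np.pi+a))
```

```text
(285, 196, 80, 119) [424.2 -51.1] LxW 78.3 48.5 ang 0.04
at [422.4 -53.  107.6] [-3.14  -0.013 -3.101]
[-0.01   0.006  0.292 -0.001 -0.008  0.   ] rows 2.1
```

>>> {"method": "move_arm", "body": {
  "rows": "-0.01 0.006 0.1 0 -0.008 0 -1;-0.01 0.006 0.2 0 -0.008 0 -1;-0.01 0.006 0.29 0 -0.008 0 -1;-0.01 0.006 0.295 0 -0.008 0 -1;-0.01 0.006 0.295 0 -0.008 0 -1;-0.01 0.006 0.295 0 -0.008 0 1;-0.01 0.006 0.295 0 -0.008 0 1;-0.01 0.006 0.295 0 -0.008 0 1;-0.01 0.006 0.295 0 -0.008 0 1;-0.01 0.006 0.295 0 -0.008 0 1;-0.01 0.006 0.295 0 -0.008 0 1;-0.01 0.006 0.295 0 -0.008 0 1"
}}

```text
clock: 16.67
eef_pos: [426.3, -52.5, 21.4]
tool_rot: [-3.139, 0.006, -3.104]
force: [-0.7, -0.5, 15.2]
width: 47.8
gripper_force: 59.6
```

>>> {"method": "move_arm", "body": {
  "rows": "0 0 0 0 0 0 1;0 0 0 0 0 0 1;0 0 -0.1 0 0 0 1;0 0 -0.2 0 0 0 1;0 0 -0.4 0 0 0 1;0 0 -0.6 0 0 0 1;0 0 -0.65 0 0 0 1;0 0 -0.65 0 0 0 1"
}}

```text
clock: 17.33
eef_pos: [427.0, -51.6, 220.2]
tool_rot: [-3.138, 0.011, -3.103]
force: [0.2, -0.2, -0.8]
width: 47.6
gripper_force: 63.6
```

Run:
```python
from h import *
c=np.array([481,378.]); ex=np.array([.995,.102]); ey=np.array([-.102,.995])
P=lambda a,b,z:[*(c+a*ex+b*ey),z]
chain(([445,170,215],3.243),(P(-45,-25,215),3.243),(P(-45,-25,75),3.243))
```

```text
at [427.  -51.6 220.2] [-3.138  0.011 -3.103]
[-0.088  0.736  0.016 -0.002  0.007 -0.04 ] rows 5.3
[-0.04   0.594  0.     0.     0.     0.   ] rows 4.3
[-0.    -0.     0.467  0.     0.     0.   ] rows 3.4
```

>>> {"method": "move_arm", "body": {
  "rows": "-0.09 0.74 0.01 0 0.007 -0.04 1;-0.09 0.74 0.01 0 0.007 -0.04 1;-0.09 0.74 0.01 0 0.007 -0.04 1;-0.09 0.74 0.01 0 0.007 -0.04 1;-0.09 0.74 0.01 0 0.007 -0.04 1;-0.09 0.74 0.01 0 0.007 -0.04 1;-0.09 0.74 0.01 0 0.007 -0.04 1"
}}

```text
clock: 17.92
eef_pos: [442.7, 176.1, 212.0]
tool_rot: [3.139, -0.007, -3.033]
force: [1.2, 0.5, 0.1]
width: 47.7
gripper_force: 63.5
```

>>> {"method": "move_arm", "body": {
  "rows": "-0.04 0.59 0 0 0 0 1;-0.04 0.59 0 0 0 0 1;-0.04 0.59 0 0 0 0 1;-0.04 0.59 0 0 0 0 1;-0.04 0.59 0 0 0 0 1;-0.04 0.59 0 0 0 0 1;-0.04 0.59 0.15 0 0 0 1;-0.04 0.59 0.3 0 0 0 1;-0.04 0.59 0.45 0 0 0 1;-0.04 0.59 0.48 0 0 0 1;-0.04 0.59 0.48 0 0 0 1;-0.04 0.59 0.48 0 0 0 1"
}}

```text
clock: 18.92
eef_pos: [436.0, 345.2, 66.2]
tool_rot: [-3.137, -0.011, -3.042]
force: [0.6, 1.0, 0.2]
width: 47.7
gripper_force: 63.5
```

>>> {"method": "move_arm", "body": {
  "rows": "0 0 0 0 0 0 -1;0 0 0 0 0 0 -1;0 0 0 0 0 0 -1;0 0 0 0 0 0 -1;0 0 0 0 0 0 -1;0 0 -0.1 0 0 0 -1;0 0 -0.3 0 0 0 -1;0 0 -0.65 0 0 0 -1;0 0 -0.65 0 0 0 -1;0 0 -0.65 0 0 0 -1;0 0 -0.65 0 0 0 -1"
}}

```text
clock: 19.83
eef_pos: [439.6, 352.2, 269.6]
tool_rot: [3.135, 0.002, -3.04]
force: [-0.4, 1.4, -0.5]
width: 85.3
gripper_force: 0.0
```

Run:
```python
from h import *
d,T=wrist("w5")
d=get_image("scene"); cv2.imwrite("pics/s5.png",d["img"][:,:,::-1])
chain(([560,150,250],3.3),([690,-6,200],3.14+.38),([690,-6,150],3.14+.38))
```

```text
at [438.2 348.8 263.5] [-3.141 -0.006 -3.041]
[-0.337 -0.7    0.043 -0.    -0.004 -0.037] rows 5.6
[-0.346 -0.582  0.167 -0.     0.    -0.14 ] rows 5.0
[ 0.    -0.     0.167  0.     0.     0.   ] rows 1.2
```

View pics/s5.png

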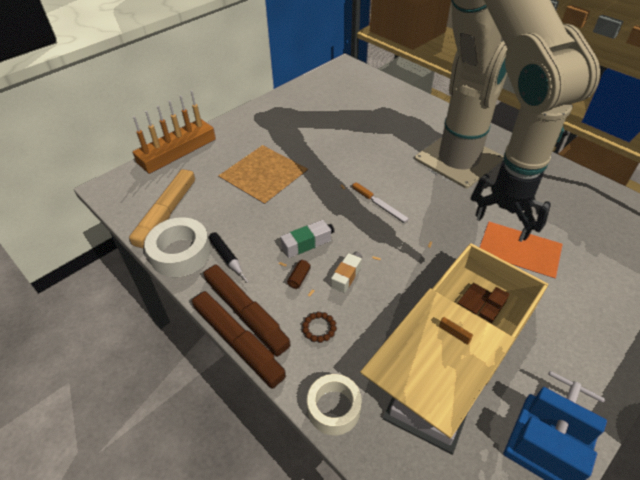

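>>> {"method": "move_arm", "body": {
  "rows": "-0.34 -0.7 0.04 0 0 -0.04 -1;-0.34 -0.7 0.04 0 0 -0.04 -1;-0.34 -0.7 0.04 0 0 -0.04 -1;-0.34 -0.7 0.04 0 0 -0.04 -1;-0.34 -0.7 0.04 0 0 -0.04 -1;-0.34 -0.7 0.04 0 0 -0.04 -1;-0.34 -0.7 0.04 0 0 -0.04 -1"
}}

```text
clock: 20.52
eef_pos: [562.7, 140.9, 245.7]
tool_rot: [-3.135, -0.013, -2.989]
force: [0.7, -0.1, -0.7]
width: 85.3
gripper_force: 0.0
```

>>> {"method": "move_arm", "body": {
  "rows": "-0.35 -0.58 0.17 0 0 -0.14 -0.4;-0.35 -0.58 0.17 0 0 -0.14 -0.4;-0.35 -0.58 0.17 0 0 -0.14 -0.4;-0.35 -0.58 0.17 0 0 -0.14 -0.4;-0.35 -0.58 0.17 0 0 -0.14 -0.4;-0.35 -0.58 0.17 0 0 -0.14 -0.4;-0.35 -0.58 0.25 0 0 -0.14 -0.4;-0.35 -0.58 0.3 0 0 -0.14 -0.4;-0.35 -0.58 0.3 0 0 -0.14 -0.4;-0.35 -0.58 0.3 0 0 -0.14 -0.4"
}}

```text
clock: 21.35
eef_pos: [689.8, -4.4, 156.5]
tool_rot: [3.14, -0.013, -2.756]
force: [0.1, -0.1, 0.4]
width: 60.1
gripper_force: 0.0
```

Run:
```python
from h import *
d,T=wrist("w6"); print(read_state()["qpos"].round(2),read_state()["width"])
r=rects(d,T,(0,80,20),(179,255,150),24,(250,150,400,420)); print(proj(d,[[690,-4,20]],T))
chain(([690,-4,20],3.52))
```

```text
[ 0.38  0.92 -0.83  1.44  0.71  1.11  1.38] 59.952718650198634
(250, 368, 89, 45) [836.3  30.3] LxW 80.5 53.1 ang -1.282
(296, 188, 45, 96) [692.1  -4.9] LxW 72.5 31.8 ang 0.397
[[320.45338426 233.82484932]]
at [690.8  -4.1 158. ] [ 3.14  -0.01  -2.756]
[-0.003  0.001  0.46   0.001 -0.007  0.005] rows 3.3
```

View pics/w6.png

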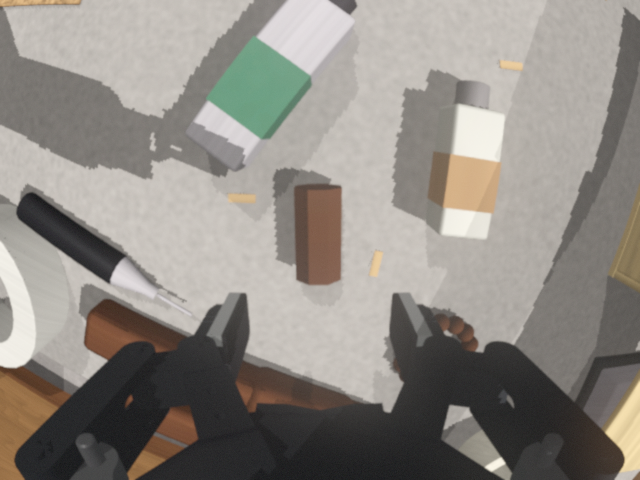

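>>> {"method": "move_arm", "body": {
  "rows": "0 0 0.1 0 -0.007 0.01 -0.4;0 0 0.2 0 -0.007 0.01 -0.4;0 0 0.3 0 -0.007 0.01 -0.4;0 0 0.4 0 -0.007 0.01 -0.4;0 0 0.46 0 -0.007 0.01 -0.4;0 0 0.46 0 -0.007 0.01 -0.4;0 0 0.46 0 -0.007 0.01 1;0 0 0.46 0 -0.007 0.01 1;0 0 0.46 0 -0.007 0.01 1;0 0 0.46 0 -0.007 0.01 1;0 0 0.46 0 -0.007 0.01 1;0 0 0.46 0 -0.007 0.01 1"
}}

```text
clock: 22.4
eef_pos: [692.0, -5.1, 23.0]
tool_rot: [-3.141, 0.006, -2.774]
force: [-1.0, 0.1, 6.7]
width: 32.4
gripper_force: 60.8
```

>>> {"method": "move_arm", "body": {
  "rows": "0 0 0 0 0 0 1;0 0 0 0 0 0 1;0 0 -0.1 0 0 0 1;0 0 -0.2 0 0 0 1;0 0 -0.4 0 0 0 1;0 0 -0.6 0 0 0 1;0 0 -0.65 0 0 0 1;0 0 -0.65 0 0 0 1"
}}

```text
clock: 23.07
eef_pos: [693.2, -4.4, 224.0]
tool_rot: [-3.14, 0.013, -2.774]
force: [1.7, 0.4, -0.6]
width: 32.4
gripper_force: 60.0
```

Run:
```python
from h import *
c=np.array([481,378.]); ex=np.array([.995,.102]); ey=np.array([-.102,.995])
P=lambda a,b,z:[*(c+a*ex+b*ey),z]
chain(([560,170,225],3.35),(P(-40,5,225),3.243),(P(-40,5,100),3.243))
```

```text
at [693.2  -4.4 224. ] [-3.14   0.013 -2.774]
[ 0.205  0.702 -0.007 -0.001  0.009  0.101] rows 5.3
[ 0.245  0.764  0.     0.    -0.     0.068] rows 5.8
[-0.    -0.     0.417  0.     0.     0.   ] rows 3.0
```

Run:
```python
from h import *
c=np.array([481,378.]); ex=np.array([.995,.102]); ey=np.array([-.102,.995])
P=lambda a,b,z:[*(c+a*ex+b*ey),z]
chain(([560,170,225],3.35),(P(-45,-30,225),3.243),(P(-45,-30,65),3.243))
```

```text
at [693.2  -4.4 224. ] [-3.14   0.013 -2.774]
[ 0.205  0.702 -0.007 -0.001  0.009  0.101] rows 5.3
[ 0.274  0.649  0.     0.    -0.     0.068] rows 5.1
[-0.    -0.     0.533  0.     0.     0.   ] rows 3.8
```

>>> {"method": "move_arm", "body": {
  "rows": "0.2 0.7 0 0 0.009 0.1 1;0.2 0.7 0 0 0.009 0.1 1;0.2 0.7 0 0 0.009 0.1 1;0.2 0.7 0 0 0.009 0.1 1;0.2 0.7 0 0 0.009 0.1 1;0.2 0.7 0 0 0.009 0.1 1;0.2 0.7 0 0 0.009 0.1 1"
}}

```text
clock: 23.65
eef_pos: [555.5, 173.0, 216.6]
tool_rot: [3.14, -0.012, -2.922]
force: [0.4, -0.6, -0.2]
width: 32.8
gripper_force: 60.0
```

Run:
```python
from h import *
c=np.array([481,378.]); ex=np.array([.995,.102]); ey=np.array([-.102,.995])
P=lambda a,b,z:[*(c+a*ex+b*ey),z]
chain((P(-45,-30,225),3.243),(P(-45,-30,65),3.243)); print(read_state()["width"])
```

```text
at [555.5 173.  216.6] [ 3.14  -0.012 -2.922]
[ 0.255  0.639 -0.024  0.    -0.008  0.075] rows 5.0
[-0.    -0.     0.533  0.     0.     0.   ] rows 3.8
32.768365642601594
```

>>> {"method": "move_arm", "body": {
  "rows": "0.25 0.64 -0.02 0 -0.008 0.075 1;0.25 0.64 -0.02 0 -0.008 0.075 1;0.25 0.64 -0.02 0 -0.008 0.075 1;0.25 0.64 -0.02 0 -0.008 0.075 1;0.25 0.64 -0.02 0 -0.008 0.075 1;0.25 0.64 -0.02 0 -0.008 0.075 1;0.25 0.64 -0.02 0 -0.008 0.075 1;0.25 0.64 -0.02 0 -0.008 0.075 1"
}}

```text
clock: 24.32
eef_pos: [446.0, 339.4, 222.1]
tool_rot: [-3.139, 0.001, -3.049]
force: [-0.1, -0.8, -1.0]
width: 32.7
gripper_force: 60.0
```

>>> {"method": "move_arm", "body": {
  "rows": "0 0 0.15 0 0 0 1;0 0 0.3 0 0 0 1;0 0 0.45 0 0 0 1;0 0 0.52 0 0 0 1;0 0 0.52 0 0 0 1;0 0 0.52 0 0 0 1;0 0 0.52 0 0 0 1"
}}

```text
clock: 24.9
eef_pos: [446.5, 340.4, 67.6]
tool_rot: [3.141, 0.002, -3.05]
force: [0.2, 0.7, -1.0]
width: 32.8
gripper_force: 60.0
```

>>> {"method": "move_arm", "body": {
  "rows": "0 0 0 0 0 0 -0.4;0 0 0 0 0 0 -0.4;0 0 0 0 0 0 -0.4;0 0 0 0 0 0 -0.4;0 0 0 0 0 0 -0.4;0 0 -0.1 0 0 0 -0.4;0 0 -0.3 0 0 0 -0.4;0 0 -0.65 0 0 0 -1;0 0 -0.65 0 0 0 -1;0 0 -0.65 0 0 0 -1;0 0 -0.65 0 0 0 -1"
}}

```text
clock: 25.82
eef_pos: [446.9, 344.5, 269.2]
tool_rot: [3.134, 0.011, -3.048]
force: [0.3, 2.6, 0.3]
width: 85.3
gripper_force: 0.0
```

Run:
```python
from h import *
d,T=wrist("w7")
d=get_image("scene"); cv2.imwrite("pics/s7.png",cv2.resize(d["img"][170:400,220:560,::-1],None,fx=2,fy=2))
chain(([560,385,270],1.673),([609.5,394.5,170],1.673),([609.5,394.5,122],1.673)); print(read_state()["qpos"].round(2))
```

```text
at [445.4 341.  263.1] [ 3.141  0.004 -3.049]
[-0.394  0.11  -0.022  0.002  0.002  0.994] rows 12.5
[0.015 0.167 0.333 0.    0.    0.   ] rows 2.7
[ 0.   -0.    0.16  0.    0.    0.  ] rows 1.2
[-0.17  0.6  -0.84  1.74  0.51  1.04  0.47]
```

View pics/s7.png

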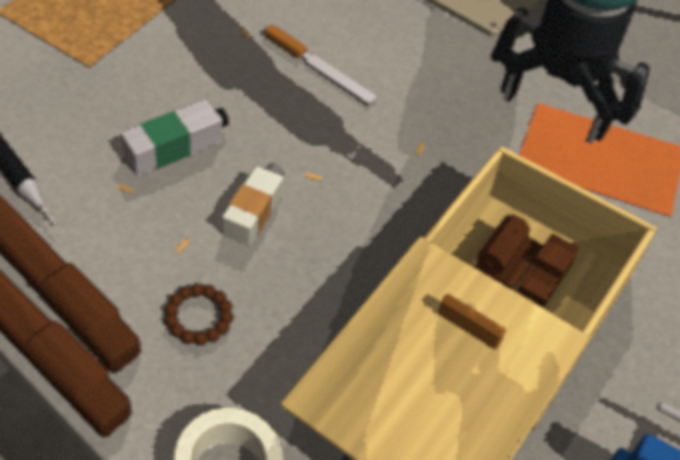

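>>> {"method": "move_arm", "body": {
  "rows": "-0.39 0.11 -0.02 0 0 0.5 -1;-0.39 0.11 -0.02 0 0 0.99 -1;-0.39 0.11 -0.02 0 0 0.99 -1;-0.39 0.11 -0.02 0 0 0.99 -1;-0.39 0.11 -0.02 0 0 0.99 -1;-0.39 0.11 -0.02 0 0 0.99 -1;-0.39 0.11 -0.02 0 0 0.99 -1;-0.39 0.11 -0.02 0 0 0.99 -1;-0.39 0.11 -0.02 0 0 0.99 -1;-0.39 0.11 -0.02 0 0 0.99 -1;-0.39 0.11 -0.02 0 0 0.99 -1;-0.39 0.11 -0.02 0 0 0.99 -1"
}}

```text
clock: 26.92
eef_pos: [557.4, 383.3, 264.7]
tool_rot: [-3.138, 0.004, 1.729]
force: [-0.6, 0.1, -0.1]
width: 85.8
gripper_force: 0.0
```

>>> {"method": "move_arm", "body": {
  "rows": "0 0 0 0 0 0 -1;0 0 0 0 0 0 -1;0 0 0 0 0 0 -1;0 0 0 0 0 0 -1"
}}

```text
clock: 27.25
eef_pos: [558.0, 384.1, 266.4]
tool_rot: [-3.14, 0.002, 1.737]
force: [-0.1, -0.2, 0.4]
width: 85.3
gripper_force: 0.0
```

Run:
```python
from h import *
chain(([610.5,394.5,170],1.673),([610.5,394.5,122],1.673)); print(read_state()["qpos"].round(2))
```

```text
at [558.  384.1 266.4] [-3.140e+00  2.000e-03  1.737e+00]
[ 0.006  0.179  0.321 -0.001  0.001  0.041] rows 2.6
[ 0.   -0.    0.16  0.    0.    0.  ] rows 1.2
[-0.42  0.68 -0.41  1.4   0.28  1.13 -0.71]
```

>>> {"method": "move_arm", "body": {
  "rows": "0.006 0.18 0 0 0 0.041 -1;0.006 0.18 0.1 0 0 0.041 -1;0.006 0.18 0.2 0 0 0.041 -1;0.006 0.18 0.3 0 0 0.041 -1;0.006 0.18 0.4 0 0 0.041 -1;0.006 0.18 0.478 0 0 0.041 -1;0.006 0.18 0.478 0 0 0.041 -1;0.006 0.18 0.478 0 0 0.041 -1"
}}

```text
clock: 27.92
eef_pos: [610.6, 394.1, 122.4]
tool_rot: [-3.139, 0.002, 1.671]
force: [0.0, 0.3, 0.6]
width: 85.2
gripper_force: 0.0
```

>>> {"method": "move_arm", "body": {
  "rows": "0 0 0 0 0 0 1;0 0 0 0 0 0 1;0 0 0 0 0 0 1;0 0 0 0 0 0 1;0 0 0 0 0 0 1;0 0 0 0 0 0 1;0 0 0 0 0 0 1;0 0 0 0 0 0 1;0 0 0 0 0 0 1"
}}

```text
clock: 28.67
eef_pos: [609.2, 394.7, 124.8]
tool_rot: [-3.138, 0.002, 1.672]
force: [-5.9, -2.0, 7.3]
width: 12.4
gripper_force: 60.5
```

>>> {"method": "move_arm", "body": {
  "rows": "0 -0.06 -0.005 0 0 0 1;0 -0.14 -0.005 0 0 0 1;0 -0.22 -0.005 0 0 0 1;0 -0.3 -0.005 0 0 0 1;0 -0.38 -0.005 0 0 0 1;0 -0.46 -0.005 0 0 0 1;0 -0.53 -0.005 0 0 0 1;0 -0.59 -0.005 0 0 0 1;0 -0.625 -0.005 0 0 0 1;0 -0.625 -0.005 0 0 0 1;0 -0.625 -0.005 0 0 0 1;0 -0.625 -0.005 0 0 0 1"
}}

```text
clock: 29.67
eef_pos: [425.1, 375.2, 124.7]
tool_rot: [-3.141, 0.003, 1.67]
force: [-0.7, -2.9, -5.1]
width: 12.6
gripper_force: 61.8
```

>>> {"method": "move_arm", "body": {
  "rows": "0 -0.01 0 0 0 0 1;0 -0.02 0 0 0 0 1;0 -0.02 0 0 0 0 1;0 -0.02 0 0 0 0 1"
}}

```text
clock: 30.0
eef_pos: [420.1, 374.7, 124.8]
tool_rot: [3.14, 0.002, 1.669]
force: [5.3, -2.2, -12.0]
width: 12.3
gripper_force: 61.1
```

>>> {"method": "move_arm", "body": {
  "rows": "0 -0.01 0 0 0 0 1;0 -0.015 0.008 0 0 0 1;0 -0.015 0.008 0 0 0 1;0 -0.015 0.008 0 0 0 1"
}}

```text
clock: 30.33
eef_pos: [420.0, 374.7, 124.7]
tool_rot: [3.133, -0.0, 1.668]
force: [11.5, -4.2, 0.3]
width: 12.5
gripper_force: 62.9
```

>>> {"method": "move_arm", "body": {
  "rows": "0 0.012 0 0 0 0 1;0 0.012 0 0 0 0 -1;0 0.012 0 0 0 0 -1;0 0.012 0 0 0 0 -1;0 0.012 0 0 0 0 -1;0 0.012 0 0 0 0 -1;0 0.012 -0.05 0 0 0 -1;0 0.012 -0.2 0 0 0 -1;0 0.012 -0.35 0 0 0 -1;0 0.012 -0.5 0 0 0 -1;0 0.012 -0.5 0 0 0 -1"
}}

```text
clock: 31.25
eef_pos: [419.5, 378.7, 279.4]
tool_rot: [3.133, -0.007, 1.671]
force: [0.2, 0.7, 1.2]
width: 85.2
gripper_force: 0.0
```

```bash
cat >> h.py <<'E'
def tilt(yaw,t): return Ro.from_euler("xyz",[np.pi,0,yaw]).as_matrix()@Ro.from_rotvec([0,t,0]).as_matrix()
E
python3 - <<'E'
from h import *
chain(([520,150,300],1.4),([510,-60,300],1.1),([520,-280,300],.95),([489,-392,260],.9,tilt(.9,-.87)),([489,-392,140],.9,tilt(.9,-.87)))
d=get_image("scene"); cv2.imwrite("pics/s8.png",d["img"][:,:,::-1])
E
```

```text
at [419.5 378.7 279.4] [ 3.133 -0.007  1.671]
[-0.792  0.258 -0.072  0.005 -0.005  0.172] rows 6.0
[-0.695  0.086  0.     0.    -0.     0.191] rows 5.0
[-0.638  0.362  0.    -0.    -0.     0.095] rows 5.3
[-0.364  0.133  0.133  0.014 -0.554  0.03 ] rows 7.0
[ 0.306 -0.     0.258  0.     0.     0.   ] rows 2.9
```

>>> {"method": "move_arm", "body": {
  "rows": "-0.79 0.26 -0.07 0 0 0.17 -1;-0.79 0.26 -0.07 0 0 0.17 -1;-0.79 0.26 -0.07 0 0 0.17 -1;-0.79 0.26 -0.07 0 0 0.17 -1;-0.79 0.26 -0.07 0 0 0.17 -1;-0.79 0.26 -0.07 0 0 0.17 -1;-0.79 0.26 -0.07 0 0 0.17 -1"
}}

```text
clock: 31.88
eef_pos: [522.7, 137.0, 293.3]
tool_rot: [3.139, 0.007, 1.39]
force: [0.7, -0.2, -0.2]
width: 85.3
gripper_force: 0.0
```

>>> {"method": "move_arm", "body": {
  "rows": "-0.7 0.09 0 0 0 0.19 -1;-0.7 0.09 0 0 0 0.19 -1;-0.7 0.09 0 0 0 0.19 -1;-0.7 0.09 0 0 0 0.19 -1;-0.7 0.09 0 0 0 0.19 -1;-0.7 0.09 0 0 0 0.19 -1"
}}

```text
clock: 32.38
eef_pos: [509.1, -73.5, 293.2]
tool_rot: [3.14, 0.007, 1.093]
force: [-0.3, -0.1, -0.7]
width: 85.8
gripper_force: 0.0
```

>>> {"method": "move_arm", "body": {
  "rows": "-0.64 0.36 0 0 0 0.095 -1;-0.64 0.36 0 0 0 0.095 -1;-0.64 0.36 0 0 0 0.095 -1;-0.64 0.36 0 0 0 0.095 -1;-0.64 0.36 0 0 0 0.095 -1;-0.64 0.36 0 0 0 0.095 -1;-0.64 0.36 0 0 0 0.095 -1"
}}

```text
clock: 32.97
eef_pos: [519.6, -288.9, 293.0]
tool_rot: [3.141, 0.004, 0.948]
force: [-0.2, -0.6, -0.6]
width: 85.4
gripper_force: 0.0
```

>>> {"method": "move_arm", "body": {
  "rows": "-0.36 0.13 0.13 0 -0.55 0.03 -1;-0.36 0.13 0.13 0 -0.55 0.03 -1;-0.36 0.13 0.13 0 -0.55 0.03 -1;-0.36 0.13 0.13 0 -0.55 0.03 -1;-0.36 0.13 0.13 0 -0.55 0.03 -1;-0.36 0.13 0.13 0 -0.55 0.03 -1;-0.36 0.13 0.13 0 -0.55 0.03 -1;-0.36 0.13 0.13 0 -0.55 0.03 -1;-0.36 0.13 0.13 0 -0.55 0.03 -1;-0.36 0.13 0.13 0 -0.55 0.03 -1"
}}

```text
clock: 33.8
eef_pos: [490.1, -395.1, 256.2]
tool_rot: [3.11, 0.863, 0.89]
force: [-0.2, -1.3, 0.1]
width: 85.5
gripper_force: 0.0
```

Run:
```python
from h import *
print(read_state()["qpos"].round(2))
chain(([489,-392,260],.9,tilt(.9,-.87)),([489,-392,100],.9,tilt(.9,-.87)))
print(tool(read_state())[:3,2].round(2))
```

```text
[ 0.1   0.79  0.26  1.56  0.67  1.23 -0.72]
at [ 490.1 -395.1  256.2] [3.11  0.863 0.89 ]
[-0.006 -0.009 -0.013  0.015 -0.005 -0.004] rows 0.2
[ 0.408 -0.     0.344  0.     0.     0.   ] rows 3.8
[-0.45 -0.61 -0.65]
```

View pics/s8.png

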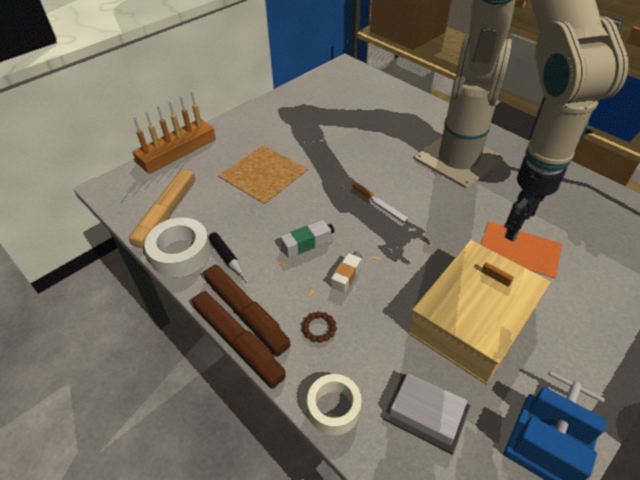

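>>> {"method": "move_arm", "body": {
  "rows": "0.4 0 0.34 0 0 0 -1;0.4 0 0.34 0 0 0 -1;0.4 0 0.34 0 0 0 -1;0.4 0 0.34 0 0 0 -1;0.4 0 0.34 0 0 0 -1;0.4 0 0.34 0 -0.1 0 -1;0.4 0 0.34 0 -0.2 0 -1;0.4 0 0.34 0 -0.3 0 -1;0.4 0 0.34 0 -0.3 0 -1;0.4 0 0.34 0 -0.3 0 -1;0.4 0 0.34 0 -0.3 0 -1;0.4 0 0.34 0 -0.3 0 -1"
}}

```text
clock: 34.8
eef_pos: [493.2, -398.4, 101.5]
tool_rot: [3.04, 1.332, 0.813]
force: [0.5, -0.1, 0.5]
width: 85.6
gripper_force: 0.0
```

Run:
```python
from h import *
print(read_state()["qpos"].round(2))
chain(([489,-392,100],.9,tilt(.9,-.87-.47)),([489,-392,240],.9))
print(tool(read_state())[:3,2].round(2))
```

```text
[-0.05  1.28  0.4   1.43  0.75  1.33 -1.  ]
at [ 493.2 -398.4  101.5] [3.04  1.332 0.813]
[ 0.006 -0.024 -0.007  0.011 -0.005 -0.013] rows 0.2
[-0.454  0.    -0.107  0.     0.853  0.   ] rows 10.7
[-0.59 -0.77 -0.24]
```

Run:
```python
from h import *
chain(([489,-392,240],.9),([560,-200,260],.3),([590,-76,200],-.267,tilt(-.267,.3)))
```

```text
at [ 493.2 -398.4  101.5] [3.04  1.332 0.813]
[-0.447 -0.013 -0.117  0.018  0.848 -0.004] rows 10.7
[ 0.648 -0.212 -0.067 -0.    -0.     0.382] rows 4.9
[ 0.218 -0.365  0.2   -0.054  0.186  0.358] rows 5.1
```

>>> {"method": "move_arm", "body": {
  "rows": "-0.2 -0.01 -0.1 0.02 0.2 0 -1;-0.45 -0.01 -0.12 0.02 0.85 0 -1;-0.45 -0.01 -0.12 0.02 0.85 0 -1;-0.45 -0.01 -0.12 0.02 0.85 0 -1;-0.45 -0.01 -0.12 0.02 0.85 0 -1;-0.45 -0.01 -0.12 0.02 0.85 0 -1;-0.45 -0.01 -0.12 0.02 0.85 0 -1;-0.45 -0.01 -0.12 0.02 0.85 0 -1;-0.45 -0.01 -0.12 0.02 0.85 0 -1;-0.45 -0.01 -0.12 0.02 0.85 0 -1;-0.45 -0.01 -0.12 0.02 0.85 0 -1;-0.45 -0.01 -0.12 0.02 0.85 0 -1"
}}

```text
clock: 35.8
eef_pos: [484.3, -398.9, 242.7]
tool_rot: [3.137, 0.003, 0.882]
force: [-0.6, -1.4, 0.0]
width: 85.2
gripper_force: 0.0
```

>>> {"method": "move_arm", "body": {
  "rows": "0.65 -0.21 -0.07 0 0 0.38 -1;0.65 -0.21 -0.07 0 0 0.38 -1;0.65 -0.21 -0.07 0 0 0.38 -1;0.65 -0.21 -0.07 0 0 0.38 -1;0.65 -0.21 -0.07 0 0 0.38 -1;0.65 -0.21 -0.07 0 0 0.38 -1;0.65 -0.21 -0.07 0 0 0.38 -1"
}}

```text
clock: 36.38
eef_pos: [564.7, -194.3, 261.4]
tool_rot: [3.141, -0.001, 0.307]
force: [-1.3, -0.3, 0.3]
width: 85.5
gripper_force: 0.0
```

>>> {"method": "move_arm", "body": {
  "rows": "0.22 -0.36 0.2 -0.05 0.19 0.36 -1;0.22 -0.36 0.2 -0.05 0.19 0.36 -1;0.22 -0.36 0.2 -0.05 0.19 0.36 -1;0.22 -0.36 0.2 -0.05 0.19 0.36 -1;0.22 -0.36 0.2 -0.05 0.19 0.36 -1;0.22 -0.36 0.2 -0.05 0.19 0.36 -1;0.22 -0.36 0.2 -0.05 0.19 0.36 -1;0.22 -0.36 0.2 -0.05 0.19 0.36 -1;0.22 -0.36 0.2 -0.05 0.19 0.36 -1"
}}

```text
clock: 37.13
eef_pos: [595.4, -77.7, 200.3]
tool_rot: [-3.132, -0.303, -0.272]
force: [-0.4, 0.0, 0.1]
width: 85.3
gripper_force: 0.0
```

Run:
```python
from h import *
d,T=wrist("w9"); print(read_state()["qpos"].round(2))
chain(([590,-76,200],-.267,tilt(-.267,.3)))
rects(d,T,(60,60,30),(95,255,200),46,(100,0,560,300))
```

```text
[-0.1   0.51  0.22  2.   -0.17  0.35 -1.62]
at [595.4 -77.6 200. ] [-3.132 -0.303 -0.273]
[-0.018 -0.    -0.005 -0.005 -0.002 -0.004] rows 0.1
(293, 238, 57, 62) [607.6 -81.7] LxW 49.5 45.3 ang -0.274
```

View pics/w9.png

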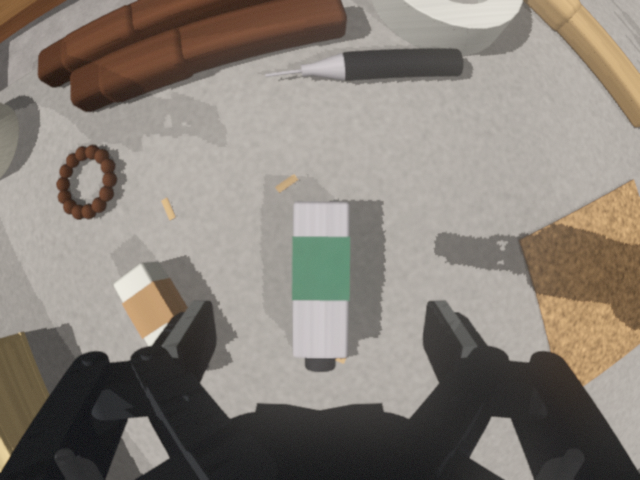

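Run:
```python
from h import *
s=read_state(); d=get_image("wrist"); T=tool(s)@d["T_tool_cam"]
f0=plane(d,[[321.5,203]],46,T)[0]; c0=plane(d,[[321,358]],46,T)[0]; u=c0-f0; L=np.linalg.norm(u); u/=L
print(f0.round(1),c0.round(1),L,np.arctan(u[1]/u[0]))
m=(f0+c0)/2; g=m-65*u+62*u; print("grip",g.round(1),"foot",(m-65*u).round(1))
y=np.arctan(u[1]/u[0]); chain(([*g[:2],110],y,tilt(y,.2)),([*g[:2],26],y,tilt(y,.2)))
```

```text
[658.4 -96.3  46. ] [535.4 -61.6  46. ] 127.8130639420156 -0.2744241016786451
grip [599.8 -79.8  46. ] foot [659.5 -96.6  46. ]
at [595.2 -77.4 199.7] [-3.132 -0.303 -0.273]
[-0.073  0.006  0.29  -0.006 -0.065  0.001] rows 2.2
[-0.056 -0.     0.274  0.     0.     0.   ] rows 2.0
```

>>> {"method": "move_arm", "body": {
  "rows": "-0.073 0.006 0.29 -0.006 -0.065 0 -1;-0.073 0.006 0.29 -0.006 -0.065 0 -1;-0.073 0.006 0.29 -0.006 -0.065 0 -1;-0.073 0.006 0.29 -0.006 -0.065 0 -1;-0.073 0.006 0.29 -0.006 -0.065 0 -1"
}}

```text
clock: 37.65
eef_pos: [599.0, -78.9, 109.9]
tool_rot: [3.141, -0.2, -0.272]
force: [-0.5, -1.0, 0.1]
width: 85.9
gripper_force: 0.0
```

>>> {"method": "move_arm", "body": {
  "rows": "-0.02 0 0.1 0 0 0 -1;-0.04 0 0.2 0 0 0 -1;-0.056 0 0.274 0 0 0 -1;-0.056 0 0.274 0 0 0 -1;-0.056 0 0.274 0 0 0 -1;-0.056 0 0.274 0 0 0 -1"
}}

```text
clock: 38.15
eef_pos: [600.1, -77.6, 27.0]
tool_rot: [-3.14, -0.203, -0.271]
force: [0.1, -0.3, 0.3]
width: 85.5
gripper_force: 0.0
```

Run:
```python
from h import *
s=read_state(); print(s["qpos"].round(2),s["force"].round(1)); chain(([599.8,-79.8,25],-.274,tilt(-.274,.2)))
```

```text
[-0.15  0.86  0.33  1.98 -1.02  0.24 -0.81] [ 0.1 -0.3  0.3]
at [600.1 -77.6  27. ] [-3.14  -0.203 -0.271]
[-0.     0.007  0.007 -0.001 -0.002  0.002] rows 0.1
```

>>> {"method": "move_arm", "body": {
  "rows": "0 0.007 0 0 0 0 1;0 0.007 0 0 0 0 1;0 0.007 0 0 0 0 1;0 0.007 0 0 0 0 1;0 0.007 0 0 0 0 1;0 0.007 0 0 0 0 1;0 0.007 0 0 0 0 1;0 0.007 0 0 0 0 1;0 0.007 0 0 0 0 1;0 0.007 0 0 0 0 1"
}}

```text
clock: 38.98
eef_pos: [599.4, -79.7, 27.6]
tool_rot: [-3.139, -0.202, -0.272]
force: [-1.7, 2.6, 7.6]
width: 45.1
gripper_force: 62.9
```

Run:
```python
from h import *
T=tool(read_state()); np.save("T0.npy",T); t=T[:3,3]; R=T[:3,:3]
print(t.round(1), "foot in tool", (R.T@(np.array([659.5,-96.6,23])-t)).round(1))
up=[0,0,1]
chain(([590,-80,200],-.274,tilt(-.274,.2)),([560,-220,260],.3,tilt(.3,.0)))
```

```text
[599.4 -79.7  27.6] foot in tool [60.2  0.1 17. ]
at [599.4 -79.7  27.6] [-3.139 -0.202 -0.272]
[ 0.086  0.008 -0.569 -0.002 -0.001  0.001] rows 4.1
[ 0.069  0.476 -0.19   0.037 -0.124 -0.364] rows 4.9
```

>>> {"method": "move_arm", "body": {
  "rows": "0 0 -0.1 0 0 0 1;0.03 0 -0.2 0 0 0 1;0.06 0 -0.35 0 0 0 1;0.09 0 -0.5 0 0 0 1;0.09 0 -0.57 0 0 0 1;0.09 0 -0.57 0 0 0 1;0.09 0 -0.57 0 0 0 1"
}}

```text
clock: 39.57
eef_pos: [591.4, -77.7, 200.3]
tool_rot: [-3.14, -0.202, -0.271]
force: [-0.3, 1.0, -3.4]
width: 45.1
gripper_force: 63.6
```

>>> {"method": "move_arm", "body": {
  "rows": "0.07 0.48 -0.19 0.04 -0.12 -0.36 1;0.07 0.48 -0.19 0.04 -0.12 -0.36 1;0.07 0.48 -0.19 0.04 -0.12 -0.36 1;0.07 0.48 -0.19 0.04 -0.12 -0.36 1;0.07 0.48 -0.19 0.04 -0.12 -0.36 1;0.07 0.48 -0.19 0.04 -0.12 -0.36 1;0.07 0.48 -0.19 0.04 -0.12 -0.36 1"
}}

```text
clock: 40.15
eef_pos: [560.7, -218.5, 256.3]
tool_rot: [-3.134, -0.006, 0.294]
force: [-0.2, 0.8, -3.6]
width: 45.3
gripper_force: 63.7
```

Run:
```python
from h import *
s=read_state(); print(s["width"],s["gripper_force"],s["qpos"].round(2))
y=.9; R1=tilt(y,.2-np.pi/2); foot=np.array([60.2,0.1,17]); print("cap dir after", (R1@Ro.from_rotvec([0,-.2,0]).as_matrix()@[-1,0,0]).round(2))
u=R1[:3,2]; u=np.r_[u[:2]/np.linalg.norm(u[:2]),0]; print("u",u.round(2))
M=np.array([489,-392,4.]); tgt=M+48*u; p=tgt-R1@foot; print("foot tgt",tgt.round(),"TCP",p.round(1))
chain(([489,-392,270],.9,tilt(.9,-.6)),([*p[:2],p[2]+120],y,R1),([*p[:2],p[2]+25],y,R1))
```

```text
45.286862245780426 63.72617483139038 [-0.06  0.62  0.64  1.66 -0.44  1.01 -0.54]
cap dir after [-0.  0.  1.]
u [-0.62 -0.78  0.  ]
foot tgt [ 459. -430.    4.] TCP [ 462.  -425.9   66.4]
at [ 560.7 -218.5  256.3] [-3.134 -0.006  0.294]
[-0.396  0.484 -0.052 -0.12  -0.375 -0.373] rows 6.8
[ 0.038 -0.     0.312  0.    -0.491  0.   ] rows 6.2
[ 0.31  -0.     0.063  0.     0.     0.   ] rows 2.3
```

>>> {"method": "move_arm", "body": {
  "rows": "-0.4 0.48 -0.05 -0.12 -0.375 -0.37 1;-0.4 0.48 -0.05 -0.12 -0.375 -0.37 1;-0.4 0.48 -0.05 -0.12 -0.375 -0.37 1;-0.4 0.48 -0.05 -0.12 -0.375 -0.37 1;-0.4 0.48 -0.05 -0.12 -0.375 -0.37 1;-0.4 0.48 -0.05 -0.12 -0.375 -0.37 1;-0.4 0.48 -0.05 -0.12 -0.375 -0.37 1;-0.4 0.48 -0.05 -0.12 -0.375 -0.37 1;-0.4 0.48 -0.05 -0.12 -0.375 -0.37 1"
}}

```text
clock: 40.9
eef_pos: [489.5, -388.7, 269.3]
tool_rot: [3.138, 0.598, 0.898]
force: [-0.3, -0.3, -2.8]
width: 45.2
gripper_force: 63.8
```

>>> {"method": "move_arm", "body": {
  "rows": "0 0 0 0 -0.25 0 1;0.04 0 0.3 0 -0.49 0 1;0.04 0 0.3 0 -0.49 0 1;0.04 0 0.3 0 -0.49 0 1;0.04 0 0.3 0 -0.49 0 1;0.04 0 0.3 0 -0.49 0 1;0.04 0 0.3 0 -0.49 0 1;0.04 0 0.3 0 -0.49 0 1;0.04 0 0.3 0 -0.49 0 1"
}}

```text
clock: 41.65
eef_pos: [463.1, -425.4, 192.4]
tool_rot: [3.1, 1.368, 0.855]
force: [-0.5, -0.8, -1.6]
width: 45.1
gripper_force: 64.1
```

Run:
```python
from h import *
s=read_state(); print(s["width"],s["gripper_force"],s["qpos"].round(2))
y=.9; R1=tilt(y,.2-np.pi/2)
chain(([462,-426,90],y,R1),([462,-426,66.4],y,R1))
e=get_image("side"); cv2.imwrite("pics/e10.png",cv2.resize(e["img"][60:260,300:580,::-1],None,fx=2.5,fy=2.5))
```

```text
45.136300361700734 64.1331946849823 [-0.27  1.36  0.98  1.54  0.34  1.08 -0.54]
at [ 463.1 -425.4  192.4] [3.1   1.368 0.855]
[ 0.333 -0.004  0.073 -0.001 -0.002 -0.006] rows 2.5
[ 0.077 -0.     0.016  0.     0.     0.   ] rows 0.6
```

View pics/e10.png

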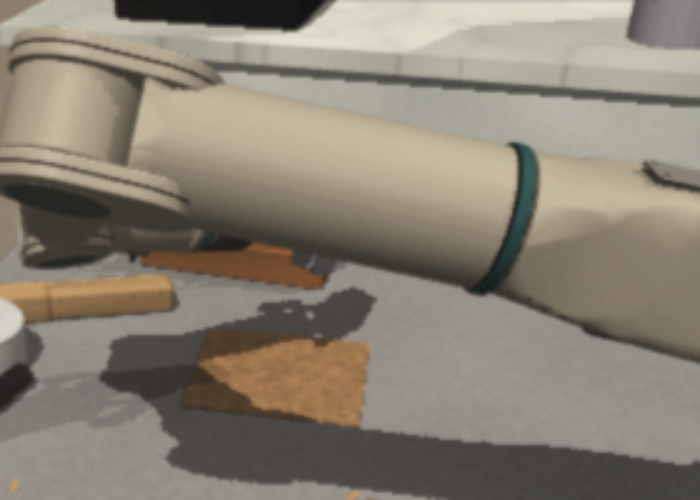

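>>> {"method": "move_arm", "body": {
  "rows": "0.08 0 0.02 0 0 0 1;0.16 0 0.035 0 0 0 1;0.24 0 0.05 0 0 0 1;0.33 0 0.07 0 0 0 1;0.33 0 0.07 0 0 0 1;0.33 0 0.07 0 0 0 1"
}}

```text
clock: 42.2
eef_pos: [463.3, -426.3, 91.9]
tool_rot: [3.103, 1.368, 0.859]
force: [0.1, -0.9, -1.0]
width: 45.0
gripper_force: 63.9
```

Run:
```python
from h import *
s=read_state(); print(s["width"],s["force"].round(1),s["qpos"].round(2))
y=.9; R1=tilt(y,.2-np.pi/2)
chain(([462,-426,70],y,R1),([462,-426,66.4],y,R1))
d=get_image("scene"); cv2.imwrite("pics/s11.png",d["img"][60:420,60:620,::-1])
```

```text
45.04415171772698 [ 0.1 -0.9 -1. ] [-0.24  1.51  0.92  1.48  0.28  1.06 -0.63]
at [ 463.3 -426.3   91.9] [3.103 1.368 0.859]
[ 0.071 -0.005  0.017 -0.001 -0.002 -0.005] rows 0.5
[ 0.012 -0.     0.002  0.     0.     0.   ] rows 0.1
```

View pics/s11.png

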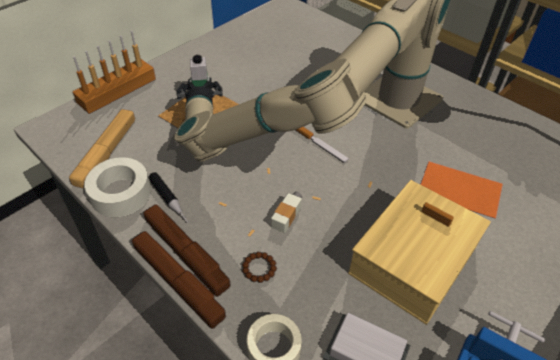

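>>> {"method": "move_arm", "body": {
  "rows": "0.025 0 0.005 0 0 0 1;0.05 0 0.012 0 0 0 1;0.07 0 0.017 0 0 0 1;0.07 0 0.017 0 0 0 1;0.07 0 0.017 0 0 0 1"
}}

```text
clock: 42.67
eef_pos: [462.8, -426.3, 68.0]
tool_rot: [3.114, 1.371, 0.872]
force: [0.3, 0.8, -1.9]
width: 45.3
gripper_force: 64.1
```

>>> {"method": "move_arm", "body": {
  "rows": "0.008 0 0.002 0 0 0 1;0.008 0 0.002 0 0 0 1;0.008 0 0.002 0 0 0 1"
}}

```text
clock: 42.92
eef_pos: [462.8, -426.7, 67.0]
tool_rot: [3.11, 1.373, 0.867]
force: [0.1, 0.8, 1.8]
width: 45.4
gripper_force: 64.3
```

>>> {"method": "move_arm", "body": {
  "rows": "0.006 0 0.001 0 0 0 1;0.006 0 0.001 0 0 0 1;0.006 0 0.001 0 0 0 1"
}}

```text
clock: 43.17
eef_pos: [462.8, -426.7, 67.0]
tool_rot: [3.108, 1.375, 0.864]
force: [1.5, 3.9, 7.5]
width: 45.1
gripper_force: 64.8
```

>>> {"method": "move_arm", "body": {
  "rows": "0 0 0 0 0 0 0.4;0 0 0 0 0 0 0.1;0 0 0 0 0 0 -0.2;0 0 0 0 0 0 -0.5;0 0 0 0 0 0 -1;0 0 0 0 0 0 -1;0 0 0 0 0 0 -1;0 0 0 0 0 0 -1"
}}

```text
clock: 43.83
eef_pos: [462.7, -426.4, 63.7]
tool_rot: [3.114, 1.371, 0.871]
force: [0.4, -0.8, -0.7]
width: 85.1
gripper_force: 0.0
```

Run:
```python
from h import *
s=read_state(); print(s["force"].round(1)); T=tool(s); 
b=T[:3,3]-100*T[:3,2]; b2=b+[0,0,60]; chain((b,0,T[:3,:3]),([500,-372,230],.9,tilt(.9,-.5)),([500,-372,260],.9))
```

```text
[ 0.4 -0.8 -0.7]
at [ 462.7 -426.4   63.7] [3.114 1.371 0.871]
[ 0.    -0.    -0.333  0.     0.     0.   ] rows 2.4
[-0.5   -0.013  0.008  0.001  0.554 -0.004] rows 7.0
[-0.048  0.    -0.088 -0.     0.318  0.   ] rows 4.0
```

>>> {"method": "move_arm", "body": {
  "rows": "0 0 -0.1 0 0 0 -1;0 0 -0.2 0 0 0 -1;0 0 -0.33 0 0 0 -1;0 0 -0.35 0 0 0 -1;0 0 -0.35 0 0 0 -1"
}}

```text
clock: 44.25
eef_pos: [530.5, -343.6, 84.5]
tool_rot: [3.105, 1.367, 0.869]
force: [-0.2, -0.9, -1.0]
width: 85.1
gripper_force: 0.0
```

Run:
```python
from h import *
chain(([530,-340,240],.9,tilt(.9,-.5)),([560,-150,280],.55))
```

```text
at [ 530.5 -343.6   84.5] [3.105 1.367 0.869]
[-0.506 -0.005 -0.113  0.005  0.552 -0.002] rows 6.9
[ 0.426 -0.315 -0.385  0.056  0.315  0.218] rows 4.9
```

>>> {"method": "move_arm", "body": {
  "rows": "-0.3 0 -0.1 0 0.2 0 -1;-0.51 0 -0.11 0 0.55 0 -1;-0.51 0 -0.11 0 0.55 0 -1;-0.51 0 -0.11 0 0.55 0 -1;-0.51 0 -0.11 0 0.55 0 -1;-0.51 0 -0.11 0 0.55 0 -1;-0.51 0 -0.11 0 0.55 0 -1;-0.51 0 -0.11 0 0.55 0 -1;-0.51 0 -0.11 0 0.55 0 -1"
}}

```text
clock: 45.0
eef_pos: [524.8, -346.0, 242.2]
tool_rot: [3.134, 0.508, 0.889]
force: [0.4, 0.9, -1.6]
width: 85.2
gripper_force: 0.0
```

>>> {"method": "move_arm", "body": {
  "rows": "0.43 -0.32 -0.39 0.06 0.32 0.22 -1;0.43 -0.32 -0.39 0.06 0.32 0.22 -1;0.43 -0.32 -0.39 0.06 0.32 0.22 -1;0.43 -0.32 -0.39 0.06 0.32 0.22 -1;0.43 -0.32 -0.39 0.06 0.32 0.22 -1;0.43 -0.32 -0.39 0.06 0.32 0.22 -1;0.43 -0.32 -0.39 0.06 0.32 0.22 -1"
}}

```text
clock: 45.58
eef_pos: [557.3, -148.8, 278.5]
tool_rot: [-3.14, 0.002, 0.548]
force: [-0.0, 0.4, -0.5]
width: 85.5
gripper_force: 0.0
```

Run:
```python
from h import *
chain(([600,70,200],.279,tilt(.279,.2)))
```

```text
at [ 557.3 -148.8  278.5] [-3.14e+00  2.00e-03  5.48e-01]
[ 0.502 -0.548  0.261 -0.018  0.128  0.171] rows 5.7
```

>>> {"method": "move_arm", "body": {
  "rows": "0.5 -0.55 0.26 -0.02 0.13 0.17 -1;0.5 -0.55 0.26 -0.02 0.13 0.17 -1;0.5 -0.55 0.26 -0.02 0.13 0.17 -1;0.5 -0.55 0.26 -0.02 0.13 0.17 -1;0.5 -0.55 0.26 -0.02 0.13 0.17 -1;0.5 -0.55 0.26 -0.02 0.13 0.17 -1;0.5 -0.55 0.26 -0.02 0.13 0.17 -1;0.5 -0.55 0.26 -0.02 0.13 0.17 -1;0.5 -0.55 0.26 -0.02 0.13 0.17 -1"
}}

```text
clock: 46.33
eef_pos: [600.7, 66.7, 200.8]
tool_rot: [3.135, -0.205, 0.278]
force: [0.5, -0.7, -0.4]
width: 85.4
gripper_force: 0.0
```

Run:
```python
from h import *
d,T=wrist("w12"); print(read_state()["qpos"].round(2)); chain()
print(proj(d,[[649,87.8,40],[560.6,62.5,40]],T))
e=get_image("side"); a=cv2.resize(e["img"][120:300,250:480,::-1],(400,313)); cv2.imwrite("pics/w12b.png",np.vstack([d["img"][120:400,150:550,::-1],a]))
```

```text
[-0.52  0.6   0.58  1.9  -0.64  0.61 -0.84]
at [600.9  65.9 201.5] [ 3.135 -0.206  0.276]
[[307.82135276 200.02668774]
 [308.63041902 310.44760555]]
```

View pics/w12b.png

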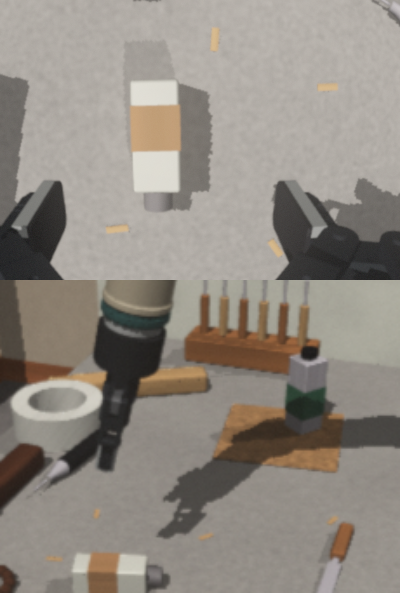

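Run:
```python
from h import *
s=read_state(); d=get_image("wrist"); T=tool(s)@d["T_tool_cam"]
f0=plane(d,[[305.5,201]],40,T)[0]; c0=plane(d,[[305.5,311]],40,T)[0]; u=c0-f0; L=np.linalg.norm(u); u/=L; m=(f0+c0)/2
F=m-47.5*u; g=F+50*u; y=np.arctan(u[1]/u[0]); print(L,y,"foot",F.round(1),"grip",g.round(1)); np.save("F.npy",F)
chain(([*g[:2],110],y,tilt(y,.2)),([*g[:2],24],y,tilt(y,.2)))
```

```text
92.00566589621067 0.2679990209384359 foot [649.8  88.9  40. ] grip [601.6  75.7  40. ]
at [601.   65.7 202.4] [ 3.136 -0.208  0.274]
[-0.053 -0.033  0.303  0.003 -0.005  0.004] rows 2.2
[-0.057 -0.     0.281  0.     0.     0.   ] rows 2.1
```

>>> {"method": "move_arm", "body": {
  "rows": "-0.053 -0.033 0.303 0.003 -0.005 0.004 -1;-0.053 -0.033 0.303 0.003 -0.005 0.004 -1;-0.053 -0.033 0.303 0.003 -0.005 0.004 -1;-0.053 -0.033 0.303 0.003 -0.005 0.004 -1;-0.053 -0.033 0.303 0.003 -0.005 0.004 -1"
}}

```text
clock: 46.9
eef_pos: [602.1, 76.3, 111.2]
tool_rot: [-3.14, -0.201, 0.268]
force: [0.1, 0.7, -0.1]
width: 85.5
gripper_force: 0.0
```

Run:
```python
from h import *
chain(([601.6,75.7,25],.268,tilt(.268,.2))); print(read_state()["qpos"].round(2))
```

```text
at [602.1  76.3 111.2] [-3.14  -0.201  0.268]
[-0.059  0.002  0.281 -0.001 -0.001  0.   ] rows 2.1
[-0.43  0.72  0.41  1.95 -0.79  0.42 -0.72]
```

>>> {"method": "move_arm", "body": {
  "rows": "-0.02 0 0.1 0 0 0 -1;-0.04 0 0.2 0 0 0 -1;-0.059 0.002 0.28 0 0 0 -1;-0.059 0.002 0.28 0 0 0 -1;-0.059 0.002 0.28 0 0 0 -1;-0.059 0.002 0.28 0 0 0 -1"
}}

```text
clock: 47.4
eef_pos: [603.4, 76.3, 27.2]
tool_rot: [3.141, -0.205, 0.27]
force: [0.4, 0.3, -0.5]
width: 85.0
gripper_force: 0.0
```

>>> {"method": "move_arm", "body": {
  "rows": "0 0 0 0 0 0 1;0 0 0 0 0 0 1;0 0 0 0 0 0 1;0 0 0 0 0 0 1;0 0 0 0 0 0 1;0 0 0 0 0 0 1;0 0 0 0 0 0 1;0 0 0 0 0 0 1;0 0 0 0 0 0 1;0 0 0 0 0 0 1"
}}

```text
clock: 48.23
eef_pos: [601.6, 77.4, 25.8]
tool_rot: [-3.14, -0.202, 0.27]
force: [-2.5, 0.1, 7.4]
width: 39.0
gripper_force: 61.0
```

Run:
```python
from h import *
T=tool(read_state()); F=np.load("F.npy"); F[2]=20; f=T[:3,:3].T@(F-T[:3,3]); print("foot in tool",f.round(1)); np.save("f.npy",f)
chain(([595,70,200],.268,tilt(.268,.2)),([560,-100,260],.4,tilt(.4,.0)),([540,-250,270],.8,tilt(.8,-.3)))
```

```text
foot in tool [47.4  1.8 15.6]
at [601.6  77.4  25.8] [-3.14  -0.202  0.27 ]
[ 0.089  0.017 -0.575 -0.002 -0.002  0.001] rows 4.2
[-0.218  0.516 -0.248  0.008 -0.127 -0.084] rows 4.4
[-0.256  0.435 -0.033 -0.038 -0.188 -0.253] rows 4.0
```

>>> {"method": "move_arm", "body": {
  "rows": "0 0 -0.1 0 0 0 1;0.03 0 -0.2 0 0 0 1;0.06 0 -0.35 0 0 0 1;0.09 0 -0.5 0 0 0 1;0.09 0 -0.57 0 0 0 1;0.09 0 -0.57 0 0 0 1;0.09 0 -0.57 0 0 0 1"
}}

```text
clock: 48.82
eef_pos: [594.3, 75.4, 199.2]
tool_rot: [-3.14, -0.204, 0.271]
force: [1.2, -1.0, -1.7]
width: 39.0
gripper_force: 60.9
```

>>> {"method": "move_arm", "body": {
  "rows": "-0.22 0.52 -0.25 0.01 -0.13 -0.08 1;-0.22 0.52 -0.25 0.01 -0.13 -0.08 1;-0.22 0.52 -0.25 0.01 -0.13 -0.08 1;-0.22 0.52 -0.25 0.01 -0.13 -0.08 1;-0.22 0.52 -0.25 0.01 -0.13 -0.08 1;-0.22 0.52 -0.25 0.01 -0.13 -0.08 1;-0.22 0.52 -0.25 0.01 -0.13 -0.08 1"
}}

```text
clock: 49.4
eef_pos: [557.8, -97.7, 256.2]
tool_rot: [-3.135, 0.005, 0.394]
force: [-0.7, 0.5, -0.7]
width: 39.1
gripper_force: 60.9
```

>>> {"method": "move_arm", "body": {
  "rows": "-0.26 0.44 -0.03 -0.04 -0.19 -0.25 1;-0.26 0.44 -0.03 -0.04 -0.19 -0.25 1;-0.26 0.44 -0.03 -0.04 -0.19 -0.25 1;-0.26 0.44 -0.03 -0.04 -0.19 -0.25 1;-0.26 0.44 -0.03 -0.04 -0.19 -0.25 1;-0.26 0.44 -0.03 -0.04 -0.19 -0.25 1;-0.26 0.44 -0.03 -0.04 -0.19 -0.25 1"
}}

```text
clock: 49.98
eef_pos: [538.2, -246.0, 264.2]
tool_rot: [-3.135, 0.303, 0.796]
force: [-0.6, 0.6, -1.4]
width: 39.4
gripper_force: 60.9
```

Run:
```python
from h import *
s=read_state(); print(s["width"],s["gripper_force"],s["qpos"].round(2))
f=np.load("f.npy"); R1=tilt(.9,.2-np.pi/2); p=np.array([519,-355,4.])-R1@f; print("TCP",p.round(1))
chain(([*p[:2],p[2]+170],.9,tilt(.9,-.9)),([*p[:2],p[2]+100],.9,R1),([*p[:2],p[2]+15],.9,R1))
```

```text
39.37463487913273 60.91189384460449 [-0.17  0.7   0.72  1.57 -0.17  1.12 -0.24]
TCP [ 521.2 -349.2   53.5]
at [ 538.2 -246.   264.2] [-3.135  0.303  0.796]
[-0.232  0.202  0.213 -0.042 -0.38  -0.054] rows 4.9
[ 0.183 -0.     0.145  0.    -0.3    0.   ] rows 3.8
[ 0.278 -0.     0.056  0.     0.     0.   ] rows 2.0
```

>>> {"method": "move_arm", "body": {
  "rows": "-0.23 0.2 0.21 -0.04 -0.38 -0.05 1;-0.23 0.2 0.21 -0.04 -0.38 -0.05 1;-0.23 0.2 0.21 -0.04 -0.38 -0.05 1;-0.23 0.2 0.21 -0.04 -0.38 -0.05 1;-0.23 0.2 0.21 -0.04 -0.38 -0.05 1;-0.23 0.2 0.21 -0.04 -0.38 -0.05 1;-0.23 0.2 0.21 -0.04 -0.38 -0.05 1"
}}

```text
clock: 50.57
eef_pos: [522.2, -348.0, 223.7]
tool_rot: [3.141, 0.9, 0.895]
force: [-0.1, -0.9, -1.2]
width: 39.3
gripper_force: 61.0
```

>>> {"method": "move_arm", "body": {
  "rows": "0.18 0 0.145 0 -0.3 0 1;0.18 0 0.145 0 -0.3 0 1;0.18 0 0.145 0 -0.3 0 1;0.18 0 0.145 0 -0.3 0 1;0.18 0 0.145 0 -0.3 0 1;0.18 0 0.145 0 -0.3 0 1;0.18 0 0.145 0 -0.3 0 1"
}}

```text
clock: 51.15
eef_pos: [520.8, -353.0, 160.4]
tool_rot: [3.101, 1.368, 0.85]
force: [0.0, -0.6, -0.4]
width: 39.6
gripper_force: 61.1
```

Run:
```python
from h import *
s=read_state(); print(s["width"],s["qpos"].round(2)); R1=tilt(.9,.2-np.pi/2)
chain(([521,-349,75],.9,R1),([521,-349,57],.9,R1))
d=get_image("scene"); cv2.imwrite("pics/s13.png",cv2.resize(d["img"][60:320,120:460,::-1],None,fx=2,fy=2))
```

```text
39.5983590809243 [-0.34  1.44  0.98  1.37  0.23  1.27 -0.52]
at [ 520.8 -353.   160.4] [3.101 1.368 0.85 ]
[ 0.281 -0.01   0.046 -0.006 -0.001 -0.006] rows 2.0
[ 0.059 -0.     0.012  0.     0.     0.   ] rows 0.4
```

View pics/s13.png

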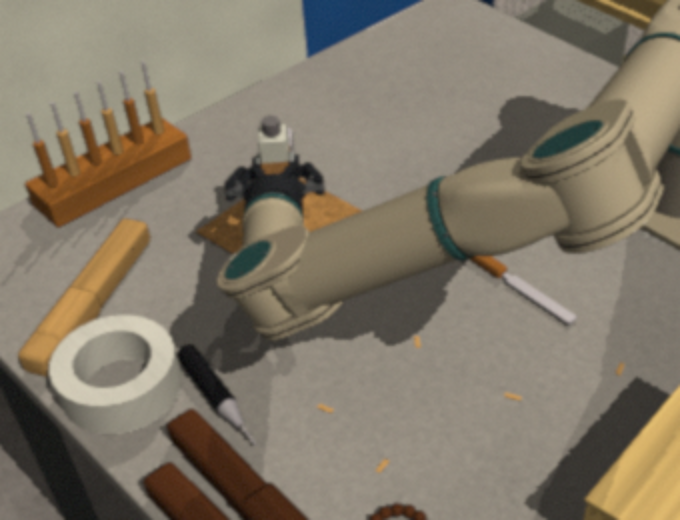

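Run:
```python
from h import *
d=get_image("scene"); e=get_image("side")
print("handpiece ends",plane(d,[[213,236],[246,280]],12).round())
T=tool(read_state()); print("back 250/300", (T[:3,3]-250*T[:3,2]).round(),(T[:3,3]-300*T[:3,2]).round())
# wrist housing pixel (scene 120+275/2, 60+300/2) bottom rim
for z in (60,100,150): print(z,plane(d,[[258,225],[252,197]],z).round())
```

```text
handpiece ends [[ 765. -272.   12.]
 [ 795.  -88.   12.]]
back 250/300 [ 675. -162.  211.] [ 706. -124.  221.]
60 [[ 676. -178.   60.]
 [ 619. -275.   60.]]
100 [[ 698. -145.  100.]
 [ 643. -237.  100.]]
150 [[ 724. -103.  150.]
 [ 672. -191.  150.]]
```

>>> {"method": "move_arm", "body": {
  "rows": "0.07 -0.005 0.01 0 0 0 1;0.14 -0.01 0.02 0 0 0 1;0.21 -0.01 0.035 -0.006 0 -0.006 1;0.28 -0.01 0.046 -0.006 0 -0.006 1;0.28 -0.01 0.046 -0.006 0 -0.006 1;0.28 -0.01 0.046 -0.006 0 -0.006 1"
}}

```text
clock: 51.8
eef_pos: [520.6, -348.1, 73.1]
tool_rot: [-3.125, 1.372, 0.918]
force: [0.3, -0.7, -0.1]
width: 39.1
gripper_force: 61.0
```

>>> {"method": "move_arm", "body": {
  "rows": "0.03 0 0.006 0 0 0 1;0.05 0 0.01 0 0 0 1;0.05 0 0.01 0 0 0 1;0.05 0 0.01 0 0 0 1"
}}

```text
clock: 52.13
eef_pos: [520.6, -347.8, 57.1]
tool_rot: [-3.124, 1.373, 0.919]
force: [0.5, -1.0, -0.3]
width: 39.6
gripper_force: 61.0
```

>>> {"method": "move_arm", "body": {
  "rows": "0.009 0 0.002 0 0 0 1;0.009 0 0.002 0 0 0 1;0.009 0 0.002 0 0 0 1"
}}

```text
clock: 52.38
eef_pos: [520.5, -347.8, 54.0]
tool_rot: [-3.123, 1.373, 0.921]
force: [-0.2, 0.5, -2.2]
width: 39.3
gripper_force: 61.0
```

>>> {"method": "move_arm", "body": {
  "rows": "0.005 0 0.001 0 0 0 1;0.005 0 0.001 0 0 0 1;0.005 0 0.001 0 0 0 1"
}}

```text
clock: 52.63
eef_pos: [520.6, -347.9, 53.6]
tool_rot: [-3.127, 1.375, 0.917]
force: [-0.1, 1.5, 2.9]
width: 39.4
gripper_force: 61.2
```

Contact; press about 1 mm more, release and back off.

>>> {"method": "move_arm", "body": {
  "rows": "0.004 0 0.001 0 0 0 1;0.004 0 0.001 0 0 0 1;0.004 0 0.001 0 0 0 0.4;0.004 0 0.001 0 0 0 0.2;0.004 0 0.001 0 0 0 -0.1;0.004 0 0.001 0 0 0 -0.4;0.004 0 0.001 0 0 0 -1;0.004 0 0.001 0 0 0 -1;0.004 0 0.001 0 0 0 -1;0.004 0 0.001 0 0 0 -1"
}}

```text
clock: 53.47
eef_pos: [520.4, -347.9, 51.0]
tool_rot: [-3.122, 1.373, 0.922]
force: [-0.6, 0.4, -0.2]
width: 85.3
gripper_force: 0.0
```

>>> {"method": "move_arm", "body": {
  "rows": "-0.004 0 -0.1 0 0 0 -1;-0.004 0 -0.2 0 0 0 -1;-0.004 0 -0.33 0 0 0 -1;-0.004 0 -0.33 0 0 0 -1;-0.004 0 -0.33 0 0 0 -1"
}}

```text
clock: 53.88
eef_pos: [583.1, -270.0, 71.7]
tool_rot: [-3.13, 1.37, 0.919]
force: [-0.1, -1.2, 0.5]
width: 85.4
gripper_force: 0.0
```

Run:
```python
from h import *
chain(([585,-272,250],.9,tilt(.9,-.5)),([560,-60,320],1.2))
```

```text
at [ 583.1 -270.    71.7] [-3.13   1.37   0.919]
[-0.583  0.008 -0.117  0.003  0.554  0.004] rows 7.0
[ 0.328 -0.505 -0.445 -0.048  0.316 -0.187] rows 5.4
```

>>> {"method": "move_arm", "body": {
  "rows": "-0.13 0 -0.03 0 0 0 -1;-0.26 0 -0.05 0 0 0 -1;-0.4 0 -0.08 0 0.1 0 -1;-0.58 0 -0.12 0 0.55 0 -1;-0.58 0 -0.12 0 0.55 0 -1;-0.58 0 -0.12 0 0.55 0 -1;-0.58 0 -0.12 0 0.55 0 -1;-0.58 0 -0.12 0 0.55 0 -1;-0.58 0 -0.12 0 0.55 0 -1;-0.58 0 -0.12 0 0.55 0 -1;-0.58 0 -0.12 0 0.55 0 -1"
}}

```text
clock: 54.8
eef_pos: [579.5, -273.6, 250.6]
tool_rot: [-3.138, 0.51, 0.899]
force: [0.6, 0.8, -0.5]
width: 85.2
gripper_force: 0.0
```

>>> {"method": "move_arm", "body": {
  "rows": "0.33 -0.5 -0.44 -0.05 0.32 -0.19 -1;0.33 -0.5 -0.44 -0.05 0.32 -0.19 -1;0.33 -0.5 -0.44 -0.05 0.32 -0.19 -1;0.33 -0.5 -0.44 -0.05 0.32 -0.19 -1;0.33 -0.5 -0.44 -0.05 0.32 -0.19 -1;0.33 -0.5 -0.44 -0.05 0.32 -0.19 -1;0.33 -0.5 -0.44 -0.05 0.32 -0.19 -1;0.33 -0.5 -0.44 -0.05 0.32 -0.19 -1"
}}

```text
clock: 55.47
eef_pos: [557.5, -58.4, 315.2]
tool_rot: [-3.136, 0.004, 1.212]
force: [0.4, -0.5, -0.9]
width: 85.2
gripper_force: 0.0
```

Run:
```python
from h import *
e=get_image("side"); d=get_image("scene"); h=lambda im:cv2.resize(im[:,:,::-1],(400,300)); 
a=cv2.imread("pics/scene0.png")
cv2.imwrite("pics/fin.png",np.hstack([h(d["img"]),h(e["img"])]))
for k,(x0,y0,x1,y1) in dict(brace=(296,308,342,346),hand=(200,226,256,286)).items():
    print(k,np.abs(a[y0:y1,x0:x1].astype(int)-d["img"][y0:y1,x0:x1,::-1]).mean())
```

```text
brace 10.418954996186118
hand 10.175099206349206
```

View pics/fin.png

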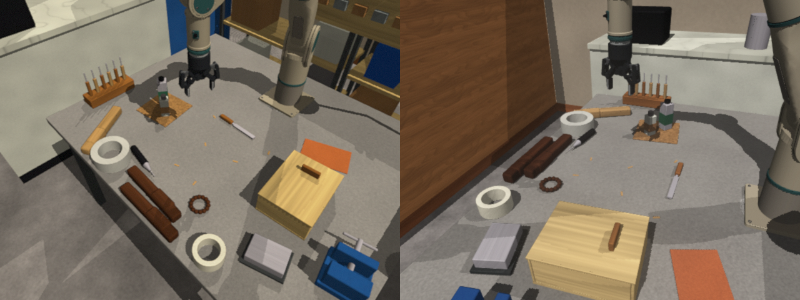

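Run:
```python
from cell import *
print(finish_job())
```

```text
the job is handed in; nothing more can be done
None
```

I opened the lid, put the three offcuts that were there (step, plate and octagon) in the scrap box and slid the lid shut. The oil tin and polish bottle are standing on the cork mat, the bracelet and handpiece look untouched, and I handed the job in at about 56 s.

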